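# Mix bark and clay balls in the potting pan

## Task

Make up a pan of coarse potting mix: first put every loose bark chunk from the bench into the round clay pan; then take the two-section dish and turn and tip it over the pan so that all the clay balls fall in while the feed blocks stay in their section, and set the dish back level where it stood. Then take the upright stirring stick and, with its foot down near the pan's floor, stir so that the mix gets pushed along and the foot goes from the pan's far side to its near side and back at least three times (round and round is fine), and stand the stick upright on its cork mat again. Everything put in the pan must end in it, no feed block may get into it, and the seedling pots stay where they are.

Things in the scene. Friction and masses are not known exactly. Their poses are not given: they have to be found in the camera images.
- pan: Round terracotta pan fixed to the bench, open at the top: 216 mm across outside at the rim, 65 mm high, walls 5 mm (inner radius 100 mm at the floor). Origin: centre of its underside; its inner floor is 6 mm above that. Axes parallel to the world's: +x is its far side (away from the robot), -x its near side.
- dish: Loose grey two-section dish, 120 mm long (x), 168 wide (y), about 0.3 kg. Origin: centre of underside, z up. A divider at y = 0 (8 mm thick, to z = 46) parts the sections at +y and -y. Each has a flat floor 42 mm wide (z = 4), then a lip sloping outwards at 35 degrees up to y = +-84, z = 28; end walls at x = +-60 are 34 high. Any yaw: see where the balls lie.
- dish_fin (a point): Point in the dish's handle fin, 80 mm above its underside on the centre line; axes as the dish. The fin stands on the divider, 64 mm long (x), 14 mm thick (y: pinch it across y), z = 40 to 104 mm of the dish. Tipped about x by some 60 degrees the lower section empties over its lip; the other holds its contents against the divider.
- ball0: Clay ball, 24 mm across, 15 g; origin at its centre. Starts with the other balls in the section at +y of the dish.
- ball1: Clay ball, 24 mm across, 15 g; origin at its centre. Starts with the other balls in the section at +y of the dish.
- ball2: Clay ball, 24 mm across, 15 g; origin at its centre. Starts with the other balls in the section at +y of the dish.
- ball3: Clay ball, 24 mm across, 15 g; origin at its centre. Starts with the other balls in the section at +y of the dish.
- feed0: Feed block, a pale rounded slab 26 x 22 x 14 mm, 15 g; origin at the centre of its underside. Starts in the other section of the dish (its -y side) and must end there.
- feed1: Feed block, a pale rounded slab 26 x 22 x 14 mm, 15 g; origin at the centre of its underside. Starts in the other section of the dish (its -y side) and must end there.
- feed2: Feed block, a pale rounded slab 26 x 22 x 14 mm, 15 g; origin at the centre of its underside. Starts in the other section of the dish (its -y side) and must end there.
- chunk0: Dark bark chunk, 64 mm long (its x), 28 mm wide (its y), 26 mm high (full 28 mm width up to 18 mm, 24 mm above), 40 g; origin: centre of its underside. Lies on the bench at any yaw. There are 2 or 3 chunks; absent ones read None.
- chunk1: Dark bark chunk, 64 mm long (its x), 28 mm wide (its y), 26 mm high (full 28 mm width up to 18 mm, 24 mm above), 40 g; origin: centre of its underside. Lies on the bench at any yaw. There are 2 or 3 chunks; absent ones read None.
- chunk2: Dark bark chunk, 64 mm long (its x), 28 mm wide (its y), 26 mm high (full 28 mm width up to 18 mm, 24 mm above), 40 g; origin: centre of its underside. Lies on the bench at any yaw. There are 2 or 3 chunks; absent ones read None.
- chunk3: Dark bark chunk, 64 mm long (its x), 28 mm wide (its y), 26 mm high (full 28 mm width up to 18 mm, 24 mm above), 40 g; origin: centre of its underside. Lies on the bench at any yaw. There are 2 or 3 chunks; absent ones read None.
- stick: Wooden stirring stick standing upright by itself on the cork mat: a round foot 34 mm across and 18 mm high, above it a shaft 20 mm across up to z = 143 mm and a round end 24 mm across (centre z = 143 mm, top 155 mm); about 0.15 kg. Origin: centre of the underside of the foot; z up along the shaft. Pushed hard against jammed chunks it can turn in a grip.
- mat: Round cork mat fixed to the bench, 96 mm across, 8 mm thick; origin: centre of its underside.
- pot0: Bystander, to be left alone: small black seedling pot with a sprout, 60 mm across, 55 mm high (leaves to about 100 mm), origin under its centre.
- pot1: Bystander, to be left alone: small black seedling pot with a sprout, 60 mm across, 55 mm high (leaves to about 100 mm), origin under its centre.
- pot2: Bystander, to be left alone: small black seedling pot with a sprout, 60 mm across, 55 mm high (leaves to about 100 mm), origin under its centre.

How it is judged:
On the way, in this order (a step that is already met when the one before it is completed fails the run):
1. all the bark chunks are in the pan (horizontal distance between each of chunk0, chunk1, chunk2, chunk3 and pan below 0.1 m and height (world z) of each of chunk0, chunk1, chunk2, chunk3 below 0.06 m), for 0.2 s.
2. the dish is tipped by more than 0.6 rad over the pan (angle between dish's own z axis and vertical above 0.6 rad and horizontal distance between dish and pan below 0.2 m), for 0.1 s.
3. all the clay balls are in the pan and the dish is back level on the bench, within 60 mm of where it stood, with the feed blocks in it (horizontal distance between each of ball0, ball1, ball2, ball3 and pan below 0.1 m and height (world z) of each of ball0, ball1, ball2, ball3 below 0.06 m and angle between dish's own z axis and vertical below 0.1 rad and height (world z) of dish below 0.012 m and distance of dish from where it was at the start of the episode below 0.06 m and x of feed0 in the frame of dish between -0.058 and 0.058 m and y of feed0 in the frame of dish between -0.08 and 0 m and z of feed0 in the frame of dish between -0.005 and 0.04 m and x of feed1 in the frame of dish between -0.058 and 0.058 m and y of feed1 in the frame of dish between -0.08 and 0 m and z of feed1 in the frame of dish between -0.005 and 0.04 m and x of feed2 in the frame of dish between -0.058 and 0.058 m and y of feed2 in the frame of dish between -0.08 and 0 m and z of feed2 in the frame of dish between -0.005 and 0.04 m), for 0.2 s.
4. the stick's foot is in the pan, in its far half or less than 20 mm nearer than its middle, less than 30 mm above the level of the pan's underside, and some ball or chunk is moving (x of stick in the frame of pan above -0.02 m and horizontal distance between stick and pan below 0.09 m and z of stick in the frame of pan below 0.03 m and linear speed of any of ball0, ball1, ball2, ball3, chunk0, chunk1, chunk2, chunk3 above 0.01 m/s).
5. the stick's foot is in the pan, over 20 mm to the near side of its middle, less than 30 mm above the level of the pan's underside (x of stick in the frame of pan below -0.02 m and horizontal distance between stick and pan below 0.09 m and z of stick in the frame of pan below 0.03 m).
6. the stick's foot is in the pan, over 20 mm to the far side of its middle, less than 30 mm above the level of the pan's underside (x of stick in the frame of pan above 0.02 m and horizontal distance between stick and pan below 0.09 m and z of stick in the frame of pan below 0.03 m).
7. the stick's foot is in the pan, over 20 mm to the near side of its middle, less than 30 mm above the level of the pan's underside (all of step 5).
At the end, for the whole second after the job is handed in: Chunks and balls in the pan (centres under 100 mm from its axis, below 60 mm), feed blocks in the dish, dish level (0.1 rad) on the bench within 60 mm of its start, stick upright (0.1 rad) within 28 mm of the mat's centre, all at rest (all of step 1 and all of step 3 and horizontal distance between stick and mat below 0.028 m and angle between stick's own z axis and vertical below 0.1 rad and height (world z) of stick below 0.014 m and linear speed of each of stick, dish below 0.03 m/s); the robot touches nothing.
It fails at once if a feed block gets into the pan ((horizontal distance between feed0 and pan below 0.1 m and height (world z) of feed0 below 0.05 m) or (horizontal distance between feed1 and pan below 0.1 m and height (world z) of feed1 below 0.05 m) or (horizontal distance between feed2 and pan below 0.1 m and height (world z) of feed2 below 0.05 m)).
It fails at once if a seedling pot is moved by more than 40 mm (distance of any of pot0, pot1, pot2 from where it was at the start of the episode above 0.04 m).
Of chunk0, chunk1, chunk2, chunk3 only 2 to 3 are there at a start; the rules pass over those that are not, and their reading is None.
At some moment in a run one of chunk0, chunk1, chunk2, chunk3 may be knocked a few centimetres aside while the robot is not near it.
It also fails if it takes over 210 s, if anything falls off the work surface, if the arm or the gripper's body presses on something with over 40 N, if the wrist force passes 120 N, or if a joint passes its speed limit or range.

## Robot

A 6-joint arm with a two-finger parallel gripper is mounted at the origin on the work surface. World frame = base frame: x ahead of the robot, y to its left, z up, the work surface at z = 0. Lengths are in m, angles in rad, forces in N, time in s.
With the tool pointing down it reaches from about 0.25 to 0.725 m from the base axis. Payload 4 kg.
Tool frame: the origin (TCP) lies between the finger pads; the fingertips stand 11 mm ahead of it and the grasp point (between the pads) lies 8 mm behind it (bot.tip_extent is the distance from the TCP to the fingertips, in m); z points along the fingers, y is the line along which they close (so a half turn about z gives the same grasp; the last joint's range is limited). The gripper opens to 85 mm and grips with 20 to 120 N. Pads are 22 mm wide; open, the fingers measure 114 mm over their backs; the gripper's body (76 mm by 85 mm) begins 54 mm behind the grasp point. The pads swing forward as they close: fully open they stand 13 mm farther back than shut.
Start: joints at [1.242, 0.241, 0.005, 1.335, 0, 1.571], TCP at [0.161, 0.473, 0.242] pointing down, gripper open.
Joint ranges: [-2.72, 2.72], [-1.05, 1.87], [-1.09, 1.28], [-1.99, 2.15], [-1.42, 1.44], [-3.14, 3.14]. Speed limits (rad/s): [2.79, 2.79, 3.14, 3.14, 3.14, 3.14].

## Interface

Orientations are given as a unit quaternion [x, y, z, w].
In Python, from workcell import bot gives the robot as it stands. The module is installed in compiled form; this text tells all that it offers.
- The arm moves only by the tool drive_tool, never from a script. Its argument "rows" is a list of rows, each an object of numbers: "dx", "dy", "dz": the shift along the tool's x, y, z in units of 50 mm (1.0 is 50 mm); "wx", "wy", "wz": the turn, a rotation vector about the tool's x, y, z in units of 5 degrees (1.0 is 5 degrees); "hand": the finger opening in mm, from 0 to 85.4. A call has 1 to 20 rows; each row is the pose to reach, as a shift and turn from the pose commanded when the call began, along the tool's axes at that moment; what a row does not reach only later rows make up. A row lasts 1/10 s, in which the tool goes at most 50 mm and 8.59 degrees, less where a joint would pass 70% of its speed; a pose out of reach is approached as far as the arm can. A call with a gripper value outside its range is refused whole. The fingers move at their own pace and stop on an object; the grip force is fixed at half the most. Time passes only in rows, so rows that repeat a pose let the fingers close. It gives the time, the measured TCP pose, the force, the opening and the grip force at its end, in the units of the state.
- bot.get_obs(): the state, without advancing time (a new reading comes with each control period).
- bot.camera(name): name is "scene" or "side" or "wrist"; returns the picture (420x560x3 uint8, red, green, blue); there is no depth.
- bot.get_calibration(name): a dict with "vfov" (degrees; the focal length in pixels is half the picture's height over the tangent of half this angle, whatever the lens; pixels are square), "cx", "cy" (the principal point, pixels), "origin" and "rotation" of the camera in the world; the wrist camera has in their place "mount" (4x4, takes a point from camera to tool coordinates, whose origin is the TCP and whose axes are the flange's). Camera axes: x right, y up, looking along -z (the intrinsics and any distortion apply to the point x, -y, -z); pixel columns grow to the right and rows downward; lengths in m; the calibration is good to about 2 mm. A picture is of the moment at which its call begins: read the wrist's pose just before it. get_calibration takes no time and is no camera call.
- bot.job_done(): hands the job in; it is judged then, once.
Trained networks look in the newest picture that a camera, given by its name, has taken for a name from the list of things; names that differ only in an ending like _2 or _b are one class to them, and where a whole thing is asked for, a point or a joint stands for the part that bears it (a point fixed in the world has none). Each returns a list of dicts, best first, with "score" (0 to 1); they miss things now and then, are a little off and sometimes report something else, mostly with a low value. They report only what shows in the picture. A call takes as long as a camera call.
- bot.look_for(camera, thing): "extent" ([centre column, centre row, width, height] in pixels, round what is visible of it).
- bot.outline_of(camera, thing): "region" (420x560 bool, what is visible of it) and "extent" ([centre column, centre row, width, height] in pixels, round what is visible of it).
The state is a dict: "clock": time; "joint_pos": joint angles; "joint_vel": joint speeds; "tau": joint torques, N m; "eef_pos": TCP position; "tool_rot": TCP orientation; "ft_force": force on the tool from outside, world axes, zero at the start; "ft_torque": the same for the moment, N m; "grip_width": finger opening in m; "grasp_force": force on a finger pad.
Only numpy, scipy, OpenCV 4.12 (cv2) and the standard library are available. Lean on these libraries where they do the work, as an engineer would, in place of code of your own. Each camera call takes 0.05 s, during which the arm holds its last target. There are 200 camera calls.

## Working session

There is one attempt and no reset: what is moved stays moved. The work goes in short steps, Python scripts to look and compute and a tool call to move; the robot and the scene stay as the last step left them, time stands still between calls to the robot, and variables do not carry over. Pictures are saved under pics/ and viewed, at most 14 in all, crops included, and the job is handed in when it is done.

Besides the shell and the picture viewer there is one more tool, called after ">>>" as name(argument=value, ...), one argument or row to a line, values as JSON. drive_tool: Moves the arm, as the interface text tells. Its arguments: {"type":"object","properties":{"rows":{"type":"array","items":{"type":"object","properties":{"dx":{"type":"number"},"dy":{"type":"number"},"dz":{"type":"number"},"wx":{"type":"number"},"wy":{"type":"number"},"wz":{"type":"number"},"hand":{"type":"number"}}}}},"required":["rows"]}

```bash
mkdir -p pics; ls; python3 - <<'E'
from workcell import bot
import cv2, numpy as np
print(bot.get_obs()); print(bot.tip_extent)
for n in ("scene","side","wrist"):
    c=bot.get_calibration(n); print(n,c)
a=bot.camera("scene"); b=bot.camera("side")
cv2.imwrite("pics/s1.png",cv2.cvtColor(a,cv2.COLOR_RGB2BGR)); cv2.imwrite("pics/d1.png",cv2.cvtColor(b,cv2.COLOR_RGB2BGR))
E
```

```text
pics
{'clock': 0.0, 'joint_pos': array([1.24201079e+00, 2.41449062e-01, 3.72307049e-03, 1.33518972e+00,
       4.39947631e-06, 1.57079411e+00]), 'joint_vel': array([ 0.00051742,  0.00014173,  0.00020578,  0.00028292, -0.00092516,
       -0.00153169]), 'tau': array([-5.31764363e-05, -3.72320187e+01,  2.52407724e+01,  1.70220563e-02,
       -8.51071218e-05,  3.25420203e-06]), 'eef_pos': array([0.16125006, 0.47264455, 0.24139447]), 'tool_rot': array([ 1.63652133e-01,  9.86517540e-01, -1.04504713e-03, -1.75593708e-04]), 'ft_force': array([-0.7347815 , -0.40542424, -0.09947395]), 'ft_torque': array([ 0.01609467,  0.00794557, -0.02741817]), 'grasp_force': 0.0, 'grip_width': 0.08541412138777417}
0.011
scene {'vfov': 57.056975332973735, 'cx': 285.4418226984694, 'cy': 207.29671148969817, 'origin': array([1.0712095 , 0.50839218, 1.014122  ]), 'rotation': array([0.12449664, 0.30406918, 0.87996819, 0.34307217])}
side {'vfov': 47.83458267466874, 'cx': 285.25505260310644, 'cy': 211.53063609566388, 'origin': array([0.40138837, 0.97818985, 0.80255098]), 'rotation': array([-0.04094557,  0.44739225,  0.88879791, -0.09056442])}
wrist {'vfov': 67.6553922715165, 'cx': 276.9740488855015, 'cy': 209.7515141522253, 'mount': array([[-3.27249543e-04,  9.62533874e-01,  2.71161270e-01,
         6.81006838e-02],
       [ 9.99999816e-01,  1.76287320e-04,  5.81082120e-04,
         9.85050353e-04],
       [ 5.11508930e-04,  2.71161410e-01, -9.62533754e-01,
        -1.32183616e-01],
       [ 0.00000000e+00,  0.00000000e+00,  0.00000000e+00,
         1.00000000e+00]])}
```

View pics/s1.png

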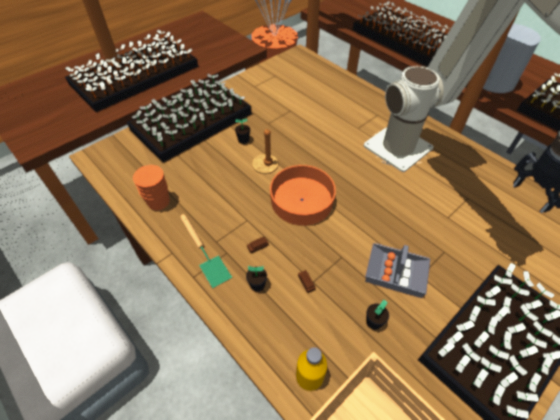

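View pics/d1.png

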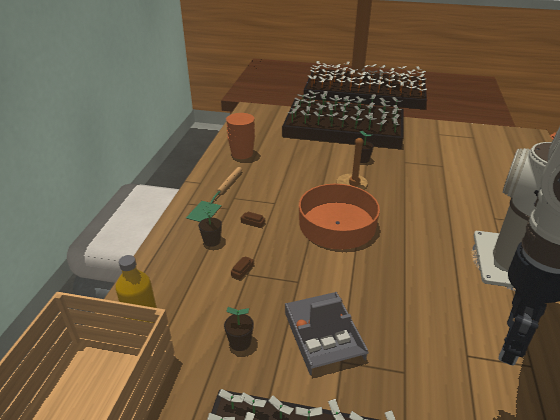

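```bash
cat > h.py <<'E'
import numpy as np, cv2
from scipy.spatial.transform import Rotation as R
from scipy.optimize import minimize
from workcell import bot
def cam(n):
    c=bot.get_calibration(n); f=210/np.tan(np.radians(c["vfov"])/2)
    if n=="wrist":
        o=bot.get_obs(); T=np.eye(4); T[:3,:3]=R.from_quat(o["tool_rot"]).as_matrix(); T[:3,3]=o["eef_pos"]; T=T@c["mount"]
        return T[:3,:3],T[:3,3],f,c["cx"],c["cy"]
    return R.from_quat(c["rotation"]).as_matrix(),np.array(c["origin"]),f,c["cx"],c["cy"]
def proj(C,P):
    Rm,o,f,cx,cy=C; p=(np.atleast_2d(P)-o)@Rm
    return np.c_[cx+f*p[:,0]/-p[:,2], cy-f*p[:,1]/-p[:,2]]
def ray(C,uv,z):
    Rm,o,f,cx,cy=C; uv=np.atleast_2d(uv)
    d=np.c_[(uv[:,0]-cx)/f,-(uv[:,1]-cy)/f,-np.ones(len(uv))]@Rm.T
    return o+d*((z-o[2])/d[:,2])[:,None]
def box(x,y,z0,z1): return np.array([[a,b,c] for a in(-x/2,x/2) for b in(-y/2,y/2) for c in(z0,z1)])
def cyl(r,z): t=np.linspace(0,2*np.pi,32,endpoint=False); return np.c_[r*np.cos(t),r*np.sin(t),0*t+z]
MODEL=dict(chunk=[np.vstack([box(.064,.028,0,.018),box(.064,.024,.018,.026)])],
 pan=[np.vstack([cyl(.105,0),cyl(.108,.065)])],
 dish=[np.vstack([box(.12,.05,0,.004),box(.12,.168,.028,.034)]),box(.064,.014,.04,.104)],
 stick=[np.vstack([cyl(.017,0),cyl(.017,.018)]),np.vstack([cyl(.010,.018),cyl(.010,.143)]),np.vstack([cyl(.012,.143),cyl(.008,.153)])],
 mat=[np.vstack([cyl(.048,0),cyl(.048,.008)])])
def render(C,m,x,y,yaw,z=0):
    im=np.zeros((840,1120),np.uint8); r=R.from_euler("z",yaw).as_matrix()
    for part in MODEL[m]:
        uv=proj(C,part@r.T+[x,y,z])*2+.5
        cv2.fillConvexPoly(im,cv2.convexHull((uv*16).astype(np.int32)),1,shift=4)
    return cv2.resize(im.astype(np.float32),(560,420),interpolation=cv2.INTER_AREA)
def fit(obs,m,z=0,x0=None,yaws=(0,.5,1,1.5,2,2.5)):
    """obs: list of (C,mask). returns x,y,yaw,iou"""
    sh=[(C,cv2.GaussianBlur(k.astype(np.float32),(0,0),1)) for C,k in obs]
    def cost(p):
        s=0
        for C,k in sh:
            q=cv2.GaussianBlur(render(C,m,p[0],p[1],p[2]/10,z),(0,0),1); s+=1-np.minimum(q,k).sum()/np.maximum(q,k).sum()
        return s/len(sh)
    if x0 is None:
        ys,xs=np.nonzero(obs[0][1]); x0=ray(obs[0][0],[xs.mean(),ys.mean()],z+.015)[0,:2]
    best=None
    for w in yaws:
        r=minimize(cost,[x0[0],x0[1],w*10],method="Nelder-Mead",options=dict(initial_simplex=[[x0[0],x0[1],w*10],[x0[0]+.02,x0[1],w*10],[x0[0],x0[1]+.02,w*10],[x0[0],x0[1],w*10+3]],xatol=2e-4,fatol=1e-4))
        if best is None or r.fun<best.fun: best=r
    return np.round([best.x[0],best.x[1],best.x[2]/10,1-best.fun],4)
def save(n,f,crop=None,scale=1):
    a=cv2.cvtColor(bot.camera(n),cv2.COLOR_RGB2BGR)
    if crop: a=a[crop[1]:crop[3],crop[0]:crop[2]]
    cv2.imwrite("pics/"+f,cv2.resize(a,None,fx=scale,fy=scale,interpolation=cv2.INTER_CUBIC))
E
python3 - <<'E'
from h import *
import warnings
S=cam("scene");D=cam("side")
bot.camera("scene");bot.camera("side")
for t in ["chunk0","pan","dish","stick","mat","pot0","ball0","feed0"]:
    o={n:bot.outline_of(n,t) for n in("scene","side")}
    for n in o:
        for d in o[n]:
            if d["score"]<.3: continue
            e=d["extent"]; z={"pot":.03,"bal":.016,"fee":.01}.get(t[:3],.013)
            print(t,n,round(d["score"],2),np.round(e),ray(cam(n),e[:2],z)[0].round(3), end=" ")
            m=t.rstrip("0")
            if m in MODEL: print("fit",fit([(cam(n),d["region"])],m,.008 if m=="stick" else 0,yaws=(0,.5,1,1.5,2,2.5) if m in("chunk","dish") else (0,)))
            else: print()
    if t.rstrip("0") in("pan","dish","stick","mat"):
        print(" joint",fit([(cam(n),o[n][0]["region"]) for n in o if o[n]],t,.008 if t=="stick" else 0))
E
```

```text
chunk0 scene 0.54 [257. 246.  20.  14.] [ 0.692 -0.012  0.013] fit [ 0.6879 -0.0183  2.946   0.9043]
chunk0 scene 0.52 [305. 281.  13.  21.] [0.667 0.171 0.013] fit [0.6648 0.1732 1.2243 0.8241]
chunk0 scene 0.31 [267. 165.  27.  17.] [ 0.442 -0.253  0.013] fit [ 0.4599 -0.2597  1.7734  0.5555]
chunk0 side 0.66 [244. 268.  25.  25.] [0.657 0.18  0.013] fit [0.6625 0.1752 4.497  0.8034]
pan scene 0.85 [302. 195.  64.  53.] [ 0.446 -0.066  0.013] fit [ 0.4564 -0.0614 -0.1796  0.9588]
pan side 0.55 [341. 215.  82.  65.] [ 0.452 -0.081  0.013] fit [ 0.4575 -0.0565 -0.028   0.9683]
 joint [ 0.4578 -0.0578  2.2043  0.9617]
dish scene 0.6 [399. 271.  65.  56.] [0.44  0.334 0.013] fit [0.4452 0.3271 0.502  0.7926]
dish side 0.56 [328. 332.  84.  83.] [0.434 0.329 0.013] fit [0.4435 0.3329 0.5033 0.8349]
 joint [0.4442 0.3298 0.4998 0.796 ]
stick scene 0.49 [267. 146.   8.  33.] [ 0.375 -0.33   0.013] fit [ 0.4266 -0.2664  0.4908  0.8921]
stick side 0.7 [357. 164.  13.  49.] [ 0.428 -0.368  0.013] fit [ 0.4287 -0.2616 -0.3484  0.9202]
 joint [ 0.4287 -0.2636  0.1631  0.9022]
mat scene 0.89 [2
[... 291 characters left out ...]
69 [379. 315.  24.  27.] [0.598 0.381 0.03 ] 
pot0 scene 0.56 [244. 132.  14.  24.] [ 0.403 -0.434  0.03 ] 
pot0 scene 0.56 [304. 196.  66.  58.] [ 0.454 -0.049  0.03 ] 
pot0 side 0.82 [209. 226.  21.  37.] [0.785 0.061 0.03 ] 
pot0 side 0.79 [366. 152.   9.  19.] [ 0.404 -0.42   0.03 ] 
pot0 side 0.7 [238. 331.  32.  49.] [0.614 0.378 0.03 ] 
ball0 scene 0.54 [387. 272.   6.   8.] [0.472 0.313 0.016] 
ball0 scene 0.48 [386. 278.   9.   2.] [0.488 0.323 0.016] 
feed0 scene 0.5 [385. 278.  10.   6.] [0.488 0.32  0.01 ] 
feed0 scene 0.37 [402. 284.  10.  12.] [0.467 0.364 0.01 ] 
feed0 side 0.74 [344. 338.  20.  13.] [0.401 0.336 0.01 ] 
feed0 side 0.5 [312. 346.  14.  15.] [0.463 0.368 0.01 ]
```

```bash
cat >> h.py <<'E'
def down(psi): return np.array([[-np.sin(psi),np.cos(psi),0],[np.cos(psi),np.sin(psi),0],[0,0,-1]])
def mv(p,psi=None,Rt=None,frm=None):
    """units of drive_tool from measured pose (or frm=(p,R)) to target"""
    o=bot.get_obs(); p0,R0=frm or (o["eef_pos"],R.from_quat(o["tool_rot"]).as_matrix())
    Rt=down(psi) if Rt is None else Rt
    d=R0.T@(np.array(p)-p0)/.05; w=np.degrees(R.from_matrix(R0.T@Rt).as_rotvec())/5
    print("d",d.round(2),"w",w.round(2))
    return np.array(p),Rt
E
python3 - <<'E'
from h import *
mv([.688,-.018,.19],1.375)
E
```

```text
d [-13.14  -5.9    1.05] w [-0.   -0.   -1.52]
```

>>> drive_tool(
  rows=[
    {"dx": -13.14,"dy": -5.9,"dz": 0,"wz": -1.5},
    {"dx": -13.14,"dy": -5.9,"dz": 0,"wz": -1.5},
    {"dx": -13.14,"dy": -5.9,"dz": 0,"wz": -1.5},
    {"dx": -13.14,"dy": -5.9,"dz": 0,"wz": -1.5},
    {"dx": -13.14,"dy": -5.9,"dz": 0,"wz": -1.5},
    {"dx": -13.14,"dy": -5.9,"dz": 0,"wz": -1.5},
    {"dx": -13.14,"dy": -5.9,"dz": 0,"wz": -1.5},
    {"dx": -13.14,"dy": -5.9,"dz": 0,"wz": -1.5},
    {"dx": -13.14,"dy": -5.9,"dz": 0,"wz": -1.5},
    {"dx": -13.14,"dy": -5.9,"dz": 0,"wz": -1.5},
    {"dx": -13.14,"dy": -5.9,"dz": 1,"wz": -1.5},
    {"dx": -13.14,"dy": -5.9,"dz": 1,"wz": -1.5},
    {"dx": -13.14,"dy": -5.9,"dz": 1,"wz": -1.5},
    {"dx": -13.14,"dy": -5.9,"dz": 1,"wz": -1.5},
    {"dx": -13.14,"dy": -5.9,"dz": 1,"wz": -1.5},
    {"dx": -13.14,"dy": -5.9,"dz": 1,"wz": -1.5},
    {"dx": -13.14,"dy": -5.9,"dz": 1,"wz": -1.5},
    {"dx": -13.14,"dy": -5.9,"dz": 1,"wz": -1.5},
    {"dx": -13.14,"dy": -5.9,"dz": 1,"wz": -1.5},
    {"dx": -13.14,"dy": -5.9,"dz": 1,"wz": -1.5},
  ],
)

```text
invalid input at $.rows[0]: expected keys dx, dy, dz, wx, wy, wz, hand
```

```bash
cat > ch.py <<'E'
from h import *
import sys
C=cam("wrist"); save("wrist",sys.argv[1])
for d in bot.outline_of("wrist","chunk0"):
    if d["score"]>.25: 
        print(round(d["score"],2),np.round(d["extent"])); f=fit([(C,d["region"])],"chunk"); print(f)
        y=(f[2]-np.pi/2)%np.pi
        for psi in (y,y-np.pi): 
            print("psi",psi); mv([f[0],f[1],.015],psi)
print(bot.get_obs()["eef_pos"])
E
python3 ch.py w1.png
```

```text
[0.16143953 0.47320138 0.24230927]
```

>>> drive_tool(
  rows=[
    {"dx": -13.14,"dy": -5.9,"dz": 0,"wx": 0,"wy": 0,"wz": -1.5,"hand": 85},
    {"dx": -13.14,"dy": -5.9,"dz": 0,"wx": 0,"wy": 0,"wz": -1.5,"hand": 85},
    {"dx": -13.14,"dy": -5.9,"dz": 0,"wx": 0,"wy": 0,"wz": -1.5,"hand": 85},
    {"dx": -13.14,"dy": -5.9,"dz": 0,"wx": 0,"wy": 0,"wz": -1.5,"hand": 85},
    {"dx": -13.14,"dy": -5.9,"dz": 0,"wx": 0,"wy": 0,"wz": -1.5,"hand": 85},
    {"dx": -13.14,"dy": -5.9,"dz": 0,"wx": 0,"wy": 0,"wz": -1.5,"hand": 85},
    {"dx": -13.14,"dy": -5.9,"dz": 0,"wx": 0,"wy": 0,"wz": -1.5,"hand": 85},
    {"dx": -13.14,"dy": -5.9,"dz": 0,"wx": 0,"wy": 0,"wz": -1.5,"hand": 85},
    {"dx": -13.14,"dy": -5.9,"dz": 0,"wx": 0,"wy": 0,"wz": -1.5,"hand": 85},
    {"dx": -13.14,"dy": -5.9,"dz": 0,"wx": 0,"wy": 0,"wz": -1.5,"hand": 85},
    {"dx": -13.14,"dy": -5.9,"dz": 1,"wx": 0,"wy": 0,"wz": -1.5,"hand": 85},
    {"dx": -13.14,"dy": -5.9,"dz": 1,"wx": 0,"wy": 0,"wz": -1.5,"hand": 85},
    {"dx": -13.14,"dy": -5.9,"dz": 1,"wx": 0,"wy": 0,"wz": -1.5,"hand": 85},
    {"dx": -13.14,"dy": -5.9,"dz": 1,"wx": 0,"wy": 0,"wz": -1.5,"hand": 85},
    {"dx": -13.14,"dy": -5.9,"dz": 1,"wx": 0,"wy": 0,"wz": -1.5,"hand": 85},
    {"dx": -13.14,"dy": -5.9,"dz": 1,"wx": 0,"wy": 0,"wz": -1.5,"hand": 85},
    {"dx": -13.14,"dy": -5.9,"dz": 1,"wx": 0,"wy": 0,"wz": -1.5,"hand": 85},
    {"dx": -13.14,"dy": -5.9,"dz": 1,"wx": 0,"wy": 0,"wz": -1.5,"hand": 85},
    {"dx": -13.14,"dy": -5.9,"dz": 1,"wx": 0,"wy": 0,"wz": -1.5,"hand": 85},
    {"dx": -13.14,"dy": -5.9,"dz": 1,"wx": 0,"wy": 0,"wz": -1.5,"hand": 85},
  ],
)

```text
clock: 3.1
eef_pos: [0.6878, -0.017, 0.1935]
tool_rot: [0.098, 0.995, 0.0, 0.001]
ft_force: [-0.2, 0.3, 0.2]
grip_width: 0.0851
grasp_force: 0.0
```

```bash
sleep 1; python3 ch.py w1.png
```

```text
0.81 [463. 130.  78.  39.]
[0.6635 0.1658 1.2588 0.8693]
psi 2.8295963267948965
d [1.2  3.5  3.56] w [-1.000e-02  1.000e-02 -1.668e+01]
psi -0.31199632679489664
d [1.2  3.5  3.56] w [1.000e-02 1.000e-02 1.932e+01]
0.69 [278. 191.  27.  65.]
[ 0.6876 -0.0177  2.9319  0.9083]
psi 1.3611036732051036
d [ 0.01 -0.01  3.56] w [0.   0.01 0.15]
psi -1.7804889803846895
d [ 0.01 -0.01  3.56] w [-2.000e-02  0.000e+00 -3.585e+01]
[ 0.68783362 -0.0173098   0.19321444]
```

>>> drive_tool(
  rows=[
    {"dx": 0,"dy": 0,"dz": 1,"wx": 0,"wy": 0,"wz": 0.15,"hand": 60},
    {"dx": 0,"dy": 0,"dz": 2,"wx": 0,"wy": 0,"wz": 0.15,"hand": 60},
    {"dx": 0,"dy": 0,"dz": 2.8,"wx": 0,"wy": 0,"wz": 0.15,"hand": 60},
    {"dx": 0,"dy": 0,"dz": 3.2,"wx": 0,"wy": 0,"wz": 0.15,"hand": 60},
    {"dx": 0,"dy": 0,"dz": 3.4,"wx": 0,"wy": 0,"wz": 0.15,"hand": 60},
    {"dx": 0,"dy": 0,"dz": 3.54,"wx": 0,"wy": 0,"wz": 0.15,"hand": 60},
    {"dx": 0,"dy": 0,"dz": 3.54,"wx": 0,"wy": 0,"wz": 0.15,"hand": 60},
    {"dx": 0,"dy": 0,"dz": 3.54,"wx": 0,"wy": 0,"wz": 0.15,"hand": 10},
    {"dx": 0,"dy": 0,"dz": 3.54,"wx": 0,"wy": 0,"wz": 0.15,"hand": 10},
    {"dx": 0,"dy": 0,"dz": 3.54,"wx": 0,"wy": 0,"wz": 0.15,"hand": 10},
    {"dx": 0,"dy": 0,"dz": 3.54,"wx": 0,"wy": 0,"wz": 0.15,"hand": 10},
    {"dx": 0,"dy": 0,"dz": 3.54,"wx": 0,"wy": 0,"wz": 0.15,"hand": 10},
    {"dx": 0,"dy": 0,"dz": 3,"wx": 0,"wy": 0,"wz": 0.15,"hand": 10},
    {"dx": 0,"dy": 0,"dz": 2,"wx": 0,"wy": 0,"wz": 0.15,"hand": 10},
    {"dx": 0,"dy": 0,"dz": 1,"wx": 0,"wy": 0,"wz": 0.15,"hand": 10},
    {"dx": 0,"dy": 0,"dz": 1,"wx": 0,"wy": 0,"wz": 0.15,"hand": 10},
  ],
)

```text
clock: 4.8
eef_pos: [0.693, -0.0183, 0.1523]
tool_rot: [0.105, 0.994, 0.001, 0.008]
ft_force: [1.4, 0.1, 0.9]
grip_width: 0.0264
grasp_force: 60.7
```

```bash
python3 - <<'E'
from h import *
P=np.array([.458,-.058,0])
mv(P+[0,-.048,.14],np.pi/2); mv(P+[0,-.048,.03],np.pi/2)
E
```

```text
d [ 4.23 -2.7   0.17] w [ 0.01  0.19 -2.42]
d [ 4.27 -2.71  2.37] w [ 0.01  0.19 -2.42]
```

>>> drive_tool(
  rows=[
    {"dx": 4.13,"dy": -2.7,"dz": 0,"wx": 0,"wy": 0,"wz": -2.4,"hand": 10},
    {"dx": 4.13,"dy": -2.7,"dz": 0,"wx": 0,"wy": 0,"wz": -2.4,"hand": 10},
    {"dx": 4.13,"dy": -2.7,"dz": 0,"wx": 0,"wy": 0,"wz": -2.4,"hand": 10},
    {"dx": 4.13,"dy": -2.7,"dz": 0,"wx": 0,"wy": 0,"wz": -2.4,"hand": 10},
    {"dx": 4.13,"dy": -2.7,"dz": 0,"wx": 0,"wy": 0,"wz": -2.4,"hand": 10},
    {"dx": 4.13,"dy": -2.7,"dz": 0,"wx": 0,"wy": 0,"wz": -2.4,"hand": 10},
    {"dx": 4.13,"dy": -2.7,"dz": 0,"wx": 0,"wy": 0,"wz": -2.4,"hand": 10},
    {"dx": 4.13,"dy": -2.7,"dz": 0,"wx": 0,"wy": 0,"wz": -2.4,"hand": 10},
    {"dx": 4.13,"dy": -2.7,"dz": 0,"wx": 0,"wy": 0,"wz": -2.4,"hand": 10},
  ],
)

```text
clock: 5.7
eef_pos: [0.4596, -0.1067, 0.1426]
tool_rot: [0.0, 1.0, -0.0, 0.001]
ft_force: [-0.2, 0.3, -0.5]
grip_width: 0.0261
grasp_force: 60.7
```

```bash
python3 - <<'E'
from h import *
P=np.array([.458,-.058,0])
mv(P+[0,-.048,.03],np.pi/2)
E
```

```text
d [0.04 0.01 2.25] w [-0.    0.02 -0.01]
```

>>> drive_tool(
  rows=[
    {"dx": 0,"dy": 0,"dz": 0.9,"wx": 0,"wy": 0,"wz": 0,"hand": 10},
    {"dx": 0,"dy": 0,"dz": 1.6,"wx": 0,"wy": 0,"wz": 0,"hand": 10},
    {"dx": 0,"dy": 0,"dz": 2.0,"wx": 0,"wy": 0,"wz": 0,"hand": 10},
    {"dx": 0,"dy": 0,"dz": 2.3,"wx": 0,"wy": 0,"wz": 0,"hand": 10},
    {"dx": 0,"dy": 0,"dz": 2.3,"wx": 0,"wy": 0,"wz": 0,"hand": 10},
    {"dx": 0,"dy": 0,"dz": 2.3,"wx": 0,"wy": 0,"wz": 0,"hand": 42},
    {"dx": 0,"dy": 0,"dz": 2.3,"wx": 0,"wy": 0,"wz": 0,"hand": 42},
    {"dx": 0,"dy": 0,"dz": 2.3,"wx": 0,"wy": 0,"wz": 0,"hand": 42},
    {"dx": 0,"dy": 0,"dz": 1.5,"wx": 0,"wy": 0,"wz": 0,"hand": 42},
    {"dx": 0,"dy": 0,"dz": 0.5,"wx": 0,"wy": 0,"wz": 0,"hand": 42},
    {"dx": 0,"dy": 0,"dz": -0.5,"wx": 0,"wy": 0,"wz": 0,"hand": 42},
    {"dx": 0,"dy": 0,"dz": -1,"wx": 0,"wy": 0,"wz": 0,"hand": 60},
    {"dx": 0,"dy": 0,"dz": -1,"wx": 0,"wy": 0,"wz": 0,"hand": 60},
  ],
)

```text
clock: 7.0
eef_pos: [0.461, -0.1077, 0.1979]
tool_rot: [0.001, 1.0, -0.001, 0.006]
ft_force: [0.7, -0.5, -0.4]
grip_width: 0.0602
grasp_force: 0.0
```

```bash
python3 - <<'E'
from h import *
bot.camera("side"); 
for d in bot.outline_of("side","chunk0"):
    if d["score"]>.25: print(round(d["score"],2), d["extent"], fit([(cam("side"),d["region"])],"chunk"))
mv([.664,.170,.19],2.83)
E
```

```text
0.87 [241.2, 269.9, 26.7, 26.8] [0.663  0.1734 1.3603 0.7801]
0.51 [342.1, 210.5, 25.9, 11.4] [ 0.4577 -0.1131  3.22    0.83  ]
d [-4.11  5.55  0.07] w [ -0.02   0.02 -14.45]
```

>>> drive_tool(
  rows=[
    {"dx": -4.05,"dy": 5.55,"dz": 0,"wx": 0,"wy": 0,"wz": -14.5,"hand": 60},
    {"dx": -4.05,"dy": 5.55,"dz": 0,"wx": 0,"wy": 0,"wz": -14.5,"hand": 60},
    {"dx": -4.05,"dy": 5.55,"dz": 0,"wx": 0,"wy": 0,"wz": -14.5,"hand": 60},
    {"dx": -4.05,"dy": 5.55,"dz": 0,"wx": 0,"wy": 0,"wz": -14.5,"hand": 60},
    {"dx": -4.05,"dy": 5.55,"dz": 0,"wx": 0,"wy": 0,"wz": -14.5,"hand": 60},
    {"dx": -4.05,"dy": 5.55,"dz": 0,"wx": 0,"wy": 0,"wz": -14.5,"hand": 60},
    {"dx": -4.05,"dy": 5.55,"dz": 0,"wx": 0,"wy": 0,"wz": -14.5,"hand": 60},
    {"dx": -4.05,"dy": 5.55,"dz": 0,"wx": 0,"wy": 0,"wz": -14.5,"hand": 60},
    {"dx": -4.05,"dy": 5.55,"dz": 0,"wx": 0,"wy": 0,"wz": -14.5,"hand": 60},
    {"dx": -4.05,"dy": 5.55,"dz": 0,"wx": 0,"wy": 0,"wz": -14.5,"hand": 60},
    {"dx": -4.05,"dy": 5.55,"dz": 0,"wx": 0,"wy": 0,"wz": -14.5,"hand": 60},
    {"dx": -4.05,"dy": 5.55,"dz": 0,"wx": 0,"wy": 0,"wz": -14.5,"hand": 60},
    {"dx": -4.05,"dy": 5.55,"dz": 0,"wx": 0,"wy": 0,"wz": -14.5,"hand": 60},
  ],
)

```text
clock: 8.4
eef_pos: [0.6605, 0.1699, 0.1923]
tool_rot: [-0.59, 0.807, 0.0, -0.0]
ft_force: [1.1, -0.6, 0.1]
grip_width: 0.0599
grasp_force: 0.0
```

```bash
python3 ch.py w2.png
```

```text
0.77 [274. 194.  31.  70.]
[0.6654 0.1715 1.2476 0.9109]
psi 2.818396326794897
d [-0.06 -0.08  3.55] w [-0.    0.    0.18]
psi -0.3231963267948963
d [-0.06 -0.08  3.55] w [-0.000e+00 -1.000e-02 -3.582e+01]
[0.66071406 0.16995263 0.19262234]
```

>>> drive_tool(
  rows=[
    {"dx": -0.06,"dy": -0.08,"dz": 1,"wx": 0,"wy": 0,"wz": 0.18,"hand": 60},
    {"dx": -0.06,"dy": -0.08,"dz": 2,"wx": 0,"wy": 0,"wz": 0.18,"hand": 60},
    {"dx": -0.06,"dy": -0.08,"dz": 2.8,"wx": 0,"wy": 0,"wz": 0.18,"hand": 60},
    {"dx": -0.06,"dy": -0.08,"dz": 3.2,"wx": 0,"wy": 0,"wz": 0.18,"hand": 60},
    {"dx": -0.06,"dy": -0.08,"dz": 3.4,"wx": 0,"wy": 0,"wz": 0.18,"hand": 60},
    {"dx": -0.06,"dy": -0.08,"dz": 3.54,"wx": 0,"wy": 0,"wz": 0.18,"hand": 60},
    {"dx": -0.06,"dy": -0.08,"dz": 3.54,"wx": 0,"wy": 0,"wz": 0.18,"hand": 60},
    {"dx": -0.06,"dy": -0.08,"dz": 3.54,"wx": 0,"wy": 0,"wz": 0.18,"hand": 10},
    {"dx": -0.06,"dy": -0.08,"dz": 3.54,"wx": 0,"wy": 0,"wz": 0.18,"hand": 10},
    {"dx": -0.06,"dy": -0.08,"dz": 3.54,"wx": 0,"wy": 0,"wz": 0.18,"hand": 10},
    {"dx": -0.06,"dy": -0.08,"dz": 3.54,"wx": 0,"wy": 0,"wz": 0.18,"hand": 10},
    {"dx": -0.06,"dy": -0.08,"dz": 3.54,"wx": 0,"wy": 0,"wz": 0.18,"hand": 10},
    {"dx": -0.06,"dy": -0.08,"dz": 3,"wx": 0,"wy": 0,"wz": 0.18,"hand": 10},
    {"dx": -0.06,"dy": -0.08,"dz": 2,"wx": 0,"wy": 0,"wz": 0.18,"hand": 10},
    {"dx": -0.06,"dy": -0.08,"dz": 1,"wx": 0,"wy": 0,"wz": 0.18,"hand": 10},
    {"dx": -0.06,"dy": -0.08,"dz": 1,"wx": 0,"wy": 0,"wz": 0.18,"hand": 10},
    {"dx": -0.06,"dy": -0.08,"dz": 1,"wx": 0,"wy": 0,"wz": 0.18,"hand": 10},
  ],
)

```text
clock: 10.2
eef_pos: [0.6667, 0.1723, 0.1449]
tool_rot: [-0.584, 0.812, -0.001, 0.002]
ft_force: [0.1, -0.3, -0.8]
grip_width: 0.0262
grasp_force: 60.9
```

```bash
python3 - <<'E'
from h import *
P=np.array([.459,-.058,0])
mv(P+[0,.048,.14],np.pi/2); 
E
```

```text
d [4.78 2.78 0.07] w [-0.02  0.06 14.3 ]
```

>>> drive_tool(
  rows=[
    {"dx": 4.78,"dy": 2.78,"dz": 0,"wx": 0,"wy": 0,"wz": 14.3,"hand": 10},
    {"dx": 4.78,"dy": 2.78,"dz": 0,"wx": 0,"wy": 0,"wz": 14.3,"hand": 10},
    {"dx": 4.78,"dy": 2.78,"dz": 0,"wx": 0,"wy": 0,"wz": 14.3,"hand": 10},
    {"dx": 4.78,"dy": 2.78,"dz": 0,"wx": 0,"wy": 0,"wz": 14.3,"hand": 10},
    {"dx": 4.78,"dy": 2.78,"dz": 0,"wx": 0,"wy": 0,"wz": 14.3,"hand": 10},
    {"dx": 4.78,"dy": 2.78,"dz": 0,"wx": 0,"wy": 0,"wz": 14.3,"hand": 10},
    {"dx": 4.78,"dy": 2.78,"dz": 0,"wx": 0,"wy": 0,"wz": 14.3,"hand": 10},
    {"dx": 4.78,"dy": 2.78,"dz": 0,"wx": 0,"wy": 0,"wz": 14.3,"hand": 10},
    {"dx": 4.78,"dy": 2.78,"dz": 0,"wx": 0,"wy": 0,"wz": 14.3,"hand": 10},
    {"dx": 4.78,"dy": 2.78,"dz": 0,"wx": 0,"wy": 0,"wz": 14.3,"hand": 10},
    {"dx": 4.78,"dy": 2.78,"dz": 0,"wx": 0,"wy": 0,"wz": 14.3,"hand": 10},
  ],
)

```text
clock: 11.3
eef_pos: [0.4568, -0.0106, 0.1411]
tool_rot: [-0.001, 1.0, 0.0, -0.001]
ft_force: [0.3, -0.2, -0.4]
grip_width: 0.0262
grasp_force: 60.9
```

>>> drive_tool(
  rows=[
    {"dx": 0,"dy": 0,"dz": 0.9,"wx": 0,"wy": 0,"wz": 0,"hand": 10},
    {"dx": 0,"dy": 0,"dz": 1.6,"wx": 0,"wy": 0,"wz": 0,"hand": 10},
    {"dx": 0,"dy": 0,"dz": 2.0,"wx": 0,"wy": 0,"wz": 0,"hand": 10},
    {"dx": 0,"dy": 0,"dz": 2.3,"wx": 0,"wy": 0,"wz": 0,"hand": 10},
    {"dx": 0,"dy": 0,"dz": 2.3,"wx": 0,"wy": 0,"wz": 0,"hand": 10},
    {"dx": 0,"dy": 0,"dz": 2.3,"wx": 0,"wy": 0,"wz": 0,"hand": 42},
    {"dx": 0,"dy": 0,"dz": 2.3,"wx": 0,"wy": 0,"wz": 0,"hand": 42},
    {"dx": 0,"dy": 0,"dz": 2.3,"wx": 0,"wy": 0,"wz": 0,"hand": 42},
    {"dx": 0,"dy": 0,"dz": 1.5,"wx": 0,"wy": 0,"wz": 0,"hand": 42},
    {"dx": 0,"dy": 0,"dz": 0.5,"wx": 0,"wy": 0,"wz": 0,"hand": 42},
    {"dx": 0,"dy": 0,"dz": -0.5,"wx": 0,"wy": 0,"wz": 0,"hand": 42},
    {"dx": 0,"dy": 0,"dz": -1.5,"wx": 0,"wy": 0,"wz": 0,"hand": 60},
    {"dx": 0,"dy": 0,"dz": -2,"wx": 0,"wy": 0,"wz": 0,"hand": 60},
    {"dx": 0,"dy": 0,"dz": -2,"wx": 0,"wy": 0,"wz": 0,"hand": 60},
  ],
)

```text
clock: 12.7
eef_pos: [0.4606, -0.0107, 0.2478]
tool_rot: [-0.0, 1.0, -0.0, 0.006]
ft_force: [0.2, -0.2, 0.5]
grip_width: 0.0601
grasp_force: 0.0
```

```bash
python3 - <<'E'
from h import *
C=cam("wrist"); save("wrist","w3.png")
for t,m,z in (("chunk0","chunk",.006),("pan","pan",0)):
  for d in bot.outline_of("wrist",t):
    if d["score"]>.25: print(t,round(d["score"],2), np.round(d["extent"]), fit([(C,d["region"])],m,z))
# dish approach: hover above the fin
mv([.444,.330,.26],.5+np.pi/2)
mv([.444,.330,.26],.5-np.pi/2)
bot.camera("scene")
for n in ("scene",):
  for d in bot.outline_of(n,"chunk0"):
    print(n,round(d["score"],2), np.round(d["extent"]))
E
```

```text
chunk0 0.83 [195. 177.  30.  52.] [ 0.4579 -0.1061 -0.0617  0.8531]
chunk0 0.78 [277. 175.  23.  63.] [ 0.4535 -0.0104  3.1313  0.9231]
pan 0.74 [231. 177. 210. 210.] [ 0.4599 -0.0576  1.9681  0.8855]
pan 0.72 [276. 176.  24.  59.] [ 0.5289 -0.0104 -0.3014  0.0457]
d [ 0.26  6.81 -0.36] w [ 0.   -0.01 -5.73]
d [ 0.26  6.81 -0.36] w [-1.000e-02 -0.000e+00  3.027e+01]
scene 0.53 [291. 191.  17.  15.]
scene 0.5 [312. 206.  15.  14.]
```

>>> drive_tool(
  rows=[
    {"dx": 0.26,"dy": 6.8,"dz": -0.3,"wx": 0,"wy": 0,"wz": -5.73,"hand": 60},
    {"dx": 0.26,"dy": 6.8,"dz": -0.3,"wx": 0,"wy": 0,"wz": -5.73,"hand": 60},
    {"dx": 0.26,"dy": 6.8,"dz": -0.3,"wx": 0,"wy": 0,"wz": -5.73,"hand": 60},
    {"dx": 0.26,"dy": 6.8,"dz": -0.3,"wx": 0,"wy": 0,"wz": -5.73,"hand": 60},
    {"dx": 0.26,"dy": 6.8,"dz": -0.3,"wx": 0,"wy": 0,"wz": -5.73,"hand": 60},
    {"dx": 0.26,"dy": 6.8,"dz": -0.3,"wx": 0,"wy": 0,"wz": -5.73,"hand": 60},
    {"dx": 0.26,"dy": 6.8,"dz": -0.3,"wx": 0,"wy": 0,"wz": -5.73,"hand": 60},
    {"dx": 0.26,"dy": 6.8,"dz": -0.3,"wx": 0,"wy": 0,"wz": -5.73,"hand": 60},
    {"dx": 0.26,"dy": 6.8,"dz": -0.3,"wx": 0,"wy": 0,"wz": -5.73,"hand": 60},
    {"dx": 0.26,"dy": 6.8,"dz": -0.3,"wx": 0,"wy": 0,"wz": -5.73,"hand": 60},
    {"dx": 0.26,"dy": 6.8,"dz": -0.3,"wx": 0,"wy": 0,"wz": -5.73,"hand": 60},
  ],
)

```text
clock: 14.05
eef_pos: [0.4448, 0.3279, 0.2569]
tool_rot: [-0.247, 0.969, -0.0, -0.001]
ft_force: [0.1, 1.0, 0.3]
grip_width: 0.0603
grasp_force: 0.0
```

```bash
python3 - <<'E'
from h import *
C=cam("wrist"); save("wrist","w4.png")
print(bot.get_obs()["joint_pos"].round(3), bot.get_obs()["eef_pos"])
for d in bot.outline_of("wrist","dish"):
    if d["score"]>.25:
        f=fit([(C,d["region"])],"dish",yaws=(.3,.5,.7),x0=[.444,.33]); print(round(d["score"],2), np.round(d["extent"]), f)
for t in("ball0","feed0"):
  for d in bot.look_for("wrist",t):
    if d["score"]>.3: print(t,round(d["score"],2),np.round(d["extent"]),ray(C,d["extent"][:2],.014)[0].round(3))
E
```

```text
[ 0.635  0.342  0.182  1.412 -0.     0.137] [0.44498696 0.3279406  0.2572112 ]
0.62 [276. 182. 154. 105.] [0.4455 0.3271 0.4982 0.8289]
0.55 [ 13. 308.  26.  45.] [0.444 0.33  0.3   0.   ]
ball0 0.89 [253. 146.  18.  24.] [0.423 0.284 0.014]
ball0 0.87 [255. 212.  21.  18.] [0.494 0.323 0.014]
ball0 0.82 [252. 170.  17.  17.] [0.449 0.296 0.014]
ball0 0.56 [256. 194.  20.  20.] [0.472 0.314 0.014]
feed0 0.83 [294. 204.  25.  19.] [0.461 0.361 0.014]
feed0 0.64 [297. 182.  18.  23.] [0.435 0.35  0.014]
```

View pics/w4.png

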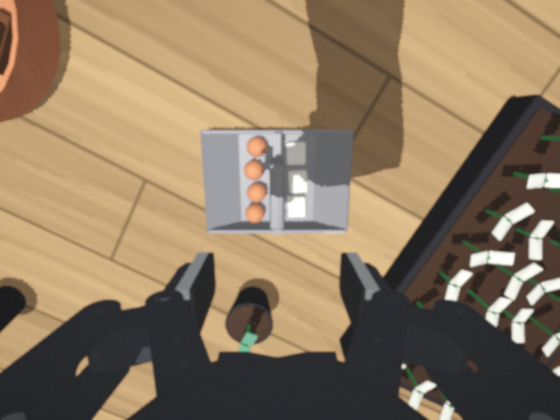

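>>> drive_tool(
  rows=[
    {"dx": 0,"dy": 0,"dz": 1,"wx": 0,"wy": 0,"wz": 0,"hand": 50},
    {"dx": 0,"dy": 0,"dz": 2,"wx": 0,"wy": 0,"wz": 0,"hand": 50},
    {"dx": 0,"dy": 0,"dz": 2.8,"wx": 0,"wy": 0,"wz": 0,"hand": 50},
    {"dx": 0,"dy": 0,"dz": 3.3,"wx": 0,"wy": 0,"wz": 0,"hand": 50},
    {"dx": 0,"dy": 0,"dz": 3.6,"wx": 0,"wy": 0,"wz": 0,"hand": 50},
    {"dx": 0,"dy": 0,"dz": 3.76,"wx": 0,"wy": 0,"wz": 0,"hand": 50},
    {"dx": 0,"dy": 0,"dz": 3.76,"wx": 0,"wy": 0,"wz": 0,"hand": 50},
    {"dx": 0,"dy": 0,"dz": 3.76,"wx": 0,"wy": 0,"wz": 0,"hand": 50},
  ],
)

```text
clock: 15.05
eef_pos: [0.4455, 0.3296, 0.0703]
tool_rot: [-0.247, 0.969, 0.0, 0.001]
ft_force: [-0.1, 0.3, 0.7]
grip_width: 0.0501
grasp_force: 0.0
```

>>> drive_tool(
  rows=[
    {"dx": 0,"dy": 0,"dz": 0,"wx": 0,"wy": 0,"wz": 0,"hand": 35},
    {"dx": 0,"dy": 0,"dz": 0,"wx": 0,"wy": 0,"wz": 0,"hand": 25},
    {"dx": 0,"dy": 0,"dz": 0,"wx": 0,"wy": 0,"wz": 0,"hand": 18},
    {"dx": 0,"dy": 0,"dz": 0,"wx": 0,"wy": 0,"wz": 0,"hand": 14},
    {"dx": 0,"dy": 0,"dz": 0,"wx": 0,"wy": 0,"wz": 0,"hand": 5},
    {"dx": 0,"dy": 0,"dz": 0,"wx": 0,"wy": 0,"wz": 0,"hand": 5},
    {"dx": 0,"dy": 0,"dz": 0,"wx": 0,"wy": 0,"wz": 0,"hand": 5},
    {"dx": 0,"dy": 0,"dz": 0,"wx": 0,"wy": 0,"wz": 0,"hand": 5},
  ],
)

```text
clock: 15.85
eef_pos: [0.4455, 0.3291, 0.0701]
tool_rot: [-0.247, 0.969, -0.0, 0.001]
ft_force: [1.1, -4.4, 5.7]
grip_width: 0.0134
grasp_force: 58.7
```

```bash
python3 - <<'E'
from h import *
o=bot.get_obs(); print(o["joint_pos"].round(3),o["eef_pos"],o["tool_rot"],o["ft_force"])
E
```

```text
[ 0.637  0.477 -0.126  0.968 -0.001  0.137] [0.44551035 0.32906674 0.07005763] [-2.47260927e-01  9.68948534e-01 -3.74282409e-04  7.95548395e-04] [ 1.07309409 -4.4320097   5.74064239]
```

>>> drive_tool(
  rows=[
    {"dx": 0,"dy": 0,"dz": -0.2,"wx": 0,"wy": 0,"wz": 0,"hand": 5},
    {"dx": 0,"dy": 0,"dz": -0.5,"wx": 0,"wy": 0,"wz": 0,"hand": 5},
    {"dx": 0,"dy": 0,"dz": -0.9,"wx": 0,"wy": 0,"wz": 0,"hand": 5},
    {"dx": 0,"dy": 0,"dz": -1.4,"wx": 0,"wy": 0,"wz": 0,"hand": 5},
    {"dx": 0,"dy": 0,"dz": -1.9,"wx": 0,"wy": 0,"wz": 0,"hand": 5},
    {"dx": 0,"dy": 0,"dz": -2.4,"wx": 0,"wy": 0,"wz": 0,"hand": 5},
    {"dx": 0,"dy": 0,"dz": -2.8,"wx": 0,"wy": 0,"wz": 0,"hand": 5},
    {"dx": 0,"dy": 0,"dz": -3.0,"wx": 0,"wy": 0,"wz": 0,"hand": 5},
    {"dx": 0,"dy": 0,"dz": -3.0,"wx": 0,"wy": 0,"wz": 0,"hand": 5},
  ],
)

```text
clock: 16.75
eef_pos: [0.445, 0.33, 0.2203]
tool_rot: [-0.248, 0.969, 0.001, 0.001]
ft_force: [0.9, 0.4, -4.9]
grip_width: 0.0133
grasp_force: 58.6
```

```bash
python3 - <<'E'
from h import *
# pour: heading a of +y_dish; lip target L ; fin point (grasp pt) 8mm behind TCP
a=-1.9; psi=a+np.pi
mv([.45,.10,.22],psi)
for th in (0,40,60,66):
    Rt=down(psi)@R.from_euler("x",-th,degrees=True).as_matrix()
    # fin pt(z=78) = TCP -8mm*z ; dish frame in tool: y_d=-y_t, z_d=-z_t, x_d = x_t
    lip=lambda p: p+Rt@np.array([0,-.084,(.078-.028)-.008])
    org=Rt@np.array([0,0,.070])
    print(th,"lip-TCP",(lip(np.zeros(3))).round(3),"org-TCP",org.round(3),"body-TCP",(Rt@[0,.0425,-.06]).round(3))
E
```

```text
d [ 2.12 -4.08 -0.  ] w [0.02 0.01 9.51]
0 lip-TCP [-0.027 -0.079 -0.042] org-TCP [ 0.    0.   -0.07] body-TCP [0.014 0.04  0.06 ]
40 lip-TCP [-0.012 -0.035 -0.086] org-TCP [ 0.015  0.043 -0.054] body-TCP [-0.002 -0.006  0.073]
60 lip-TCP [-0.002 -0.005 -0.094] org-TCP [ 0.02   0.057 -0.035] body-TCP [-0.01  -0.029  0.067]
66 lip-TCP [ 0.001  0.004 -0.094] org-TCP [ 0.021  0.061 -0.028] body-TCP [-0.012 -0.036  0.063]
```

```bash
python3 - <<'E'
from h import *
mv([.466,-.018,.195],1.24)
E
```

```text
d [ 2.97 -6.31  0.49] w [0.02 0.01 9.53]
```

>>> drive_tool(
  rows=[
    {"dx": 0.06,"dy": -0.13,"dz": 0,"wx": 0,"wy": 0,"wz": 0.2,"hand": 5},
    {"dx": 0.24,"dy": -0.5,"dz": 0,"wx": 0,"wy": 0,"wz": 0.7,"hand": 5},
    {"dx": 0.42,"dy": -0.9,"dz": 0,"wx": 0,"wy": 0,"wz": 1.3,"hand": 5},
    {"dx": 0.62,"dy": -1.32,"dz": 0,"wx": 0,"wy": 0,"wz": 2,"hand": 5},
    {"dx": 0.83,"dy": -1.76,"dz": 0,"wx": 0,"wy": 0,"wz": 2.7,"hand": 5},
    {"dx": 1.04,"dy": -2.2,"dz": 0,"wx": 0,"wy": 0,"wz": 3.4,"hand": 5},
    {"dx": 1.25,"dy": -2.65,"dz": 0.1,"wx": 0,"wy": 0,"wz": 4.1,"hand": 5},
    {"dx": 1.46,"dy": -3.09,"dz": 0.1,"wx": 0,"wy": 0,"wz": 4.8,"hand": 5},
    {"dx": 1.66,"dy": -3.53,"dz": 0.1,"wx": 0,"wy": 0,"wz": 5.4,"hand": 5},
    {"dx": 1.87,"dy": -3.97,"dz": 0.2,"wx": 0,"wy": 0,"wz": 6.1,"hand": 5},
    {"dx": 2.08,"dy": -4.41,"dz": 0.2,"wx": 0,"wy": 0,"wz": 6.8,"hand": 5},
    {"dx": 2.29,"dy": -4.85,"dz": 0.3,"wx": 0,"wy": 0,"wz": 7.5,"hand": 5},
    {"dx": 2.5,"dy": -5.3,"dz": 0.3,"wx": 0,"wy": 0,"wz": 8.1,"hand": 5},
    {"dx": 2.67,"dy": -5.67,"dz": 0.4,"wx": 0,"wy": 0,"wz": 8.7,"hand": 5},
    {"dx": 2.82,"dy": -5.99,"dz": 0.4,"wx": 0,"wy": 0,"wz": 9.1,"hand": 5},
    {"dx": 2.92,"dy": -6.2,"dz": 0.5,"wx": 0,"wy": 0,"wz": 9.4,"hand": 5},
    {"dx": 2.97,"dy": -6.3,"dz": 0.5,"wx": 0,"wy": 0,"wz": 9.5,"hand": 5},
    {"dx": 2.97,"dy": -6.3,"dz": 0.5,"wx": 0,"wy": 0,"wz": 9.5,"hand": 5},
    {"dx": 2.97,"dy": -6.3,"dz": 0.5,"wx": 0,"wy": 0,"wz": 9.5,"hand": 5},
    {"dx": 2.97,"dy": -6.3,"dz": 0.5,"wx": 0,"wy": 0,"wz": 9.5,"hand": 5},
  ],
)

```text
clock: 18.75
eef_pos: [0.4656, -0.0176, 0.1943]
tool_rot: [0.163, 0.987, 0.0, 0.0]
ft_force: [-0.4, 0.3, -3.5]
grip_width: 0.0134
grasp_force: 58.8
```

```bash
python3 - <<'E'
from h import *
o=bot.get_obs(); print(o["joint_pos"].round(3))
save("scene","s2.png",(230,100,430,300),3)
E
```

```text
[-0.038  0.201 -0.173  1.196  0.     0.29 ]
```

View pics/s2.png

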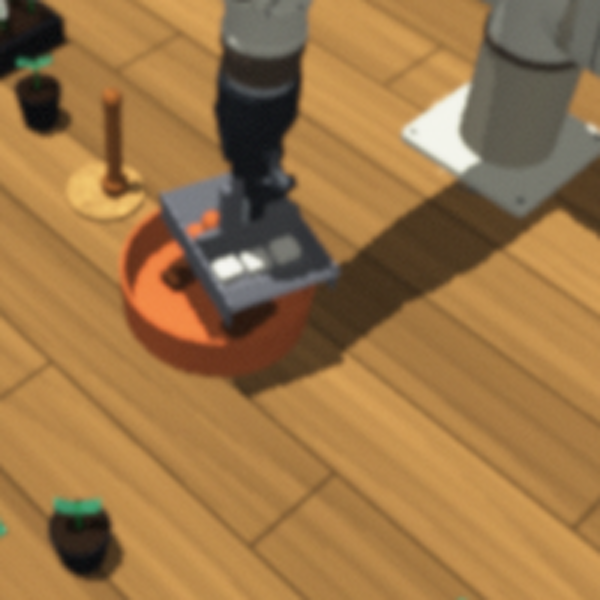

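>>> drive_tool(
  rows=[
    {"dx": 0,"dy": 0,"dz": 0,"wx": -0.5,"wy": 0,"wz": 0,"hand": 5},
    {"dx": 0,"dy": 0,"dz": 0,"wx": -1.3,"wy": 0,"wz": 0,"hand": 5},
    {"dx": 0,"dy": 0,"dz": 0,"wx": -2.2,"wy": 0,"wz": 0,"hand": 5},
    {"dx": 0,"dy": 0,"dz": 0,"wx": -3.1,"wy": 0,"wz": 0,"hand": 5},
    {"dx": 0,"dy": 0,"dz": 0,"wx": -4,"wy": 0,"wz": 0,"hand": 5},
    {"dx": 0,"dy": 0,"dz": 0,"wx": -5,"wy": 0,"wz": 0,"hand": 5},
    {"dx": 0,"dy": 0,"dz": 0,"wx": -6,"wy": 0,"wz": 0,"hand": 5},
    {"dx": 0,"dy": 0,"dz": 0,"wx": -7,"wy": 0,"wz": 0,"hand": 5},
    {"dx": 0,"dy": 0,"dz": 0,"wx": -8,"wy": 0,"wz": 0,"hand": 5},
    {"dx": 0,"dy": 0,"dz": 0,"wx": -9,"wy": 0,"wz": 0,"hand": 5},
    {"dx": 0,"dy": 0,"dz": 0,"wx": -10,"wy": 0,"wz": 0,"hand": 5},
    {"dx": 0,"dy": 0,"dz": 0,"wx": -11,"wy": 0,"wz": 0,"hand": 5},
    {"dx": 0,"dy": 0,"dz": 0,"wx": -11.7,"wy": 0,"wz": 0,"hand": 5},
    {"dx": 0,"dy": 0,"dz": 0,"wx": -12,"wy": 0,"wz": 0,"hand": 5},
    {"dx": 0,"dy": 0,"dz": 0,"wx": -12,"wy": 0,"wz": 0,"hand": 5},
    {"dx": 0,"dy": 0,"dz": 0,"wx": -12,"wy": 0,"wz": 0,"hand": 5},
    {"dx": 0,"dy": 0,"dz": 0,"wx": -12,"wy": 0,"wz": 0,"hand": 5},
    {"dx": 0,"dy": 0,"dz": 0,"wx": -12,"wy": 0,"wz": 0,"hand": 5},
    {"dx": 0,"dy": 0,"dz": 0,"wx": -12,"wy": 0,"wz": 0,"hand": 5},
    {"dx": 0,"dy": 0,"dz": 0,"wx": -12,"wy": 0,"wz": 0,"hand": 5},
  ],
)

```text
clock: 20.8
eef_pos: [0.4656, -0.0182, 0.1946]
tool_rot: [0.141, 0.855, 0.493, 0.082]
ft_force: [-0.7, -0.6, -4.1]
grip_width: 0.0132
grasp_force: 59.2
```

```bash
python3 - <<'E'
from h import *
o=bot.get_obs(); print(o["joint_pos"].round(3))
save("scene","s3.png",(230,100,430,300),3)
for n in("scene","side"):
  bot.camera(n)
  for d in bot.look_for(n,"ball0"):
    if d["score"]>.3: print(n,round(d["score"],2),np.round(d["extent"]),ray(cam(n),d["extent"][:2],.018)[0].round(3))
E
```

```text
[-0.592  0.433 -0.297  1.263  0.99  -0.494]
scene 0.46 [297. 209.   6.   5.] [ 0.504 -0.031  0.018]
side 0.42 [362. 210.   7.  10.] [ 0.397 -0.11   0.018]
side 0.4 [321. 221.  12.   6.] [ 0.499 -0.035  0.018]
side 0.39 [339. 215.   7.  12.] [ 0.456 -0.074  0.018]
side 0.38 [347. 216.  11.   6.] [ 0.434 -0.074  0.018]
```

View pics/s3.png

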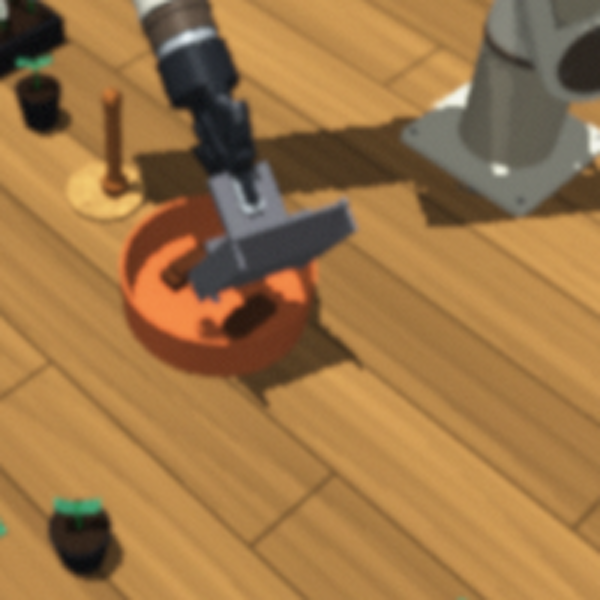

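>>> drive_tool(
  rows=[
    {"dx": 0,"dy": 0,"dz": 0,"wx": 0.4,"wy": 0,"wz": 0,"hand": 5},
    {"dx": 0,"dy": 0,"dz": 0,"wx": 1.1,"wy": 0,"wz": 0,"hand": 5},
    {"dx": 0,"dy": 0,"dz": 0,"wx": 1.9,"wy": 0,"wz": 0,"hand": 5},
    {"dx": 0,"dy": 0,"dz": 0,"wx": 2.7,"wy": 0,"wz": 0,"hand": 5},
    {"dx": 0,"dy": 0,"dz": 0,"wx": 3.5,"wy": 0,"wz": 0,"hand": 5},
    {"dx": 0,"dy": 0,"dz": 0,"wx": 4.3,"wy": 0,"wz": 0,"hand": 5},
    {"dx": 0,"dy": 0,"dz": 0,"wx": 5.1,"wy": 0,"wz": 0,"hand": 5},
    {"dx": 0,"dy": 0,"dz": 0,"wx": 5.9,"wy": 0,"wz": 0,"hand": 5},
    {"dx": 0,"dy": 0,"dz": 0,"wx": 6.7,"wy": 0,"wz": 0,"hand": 5},
    {"dx": 0,"dy": 0,"dz": 0,"wx": 7.5,"wy": 0,"wz": 0,"hand": 5},
    {"dx": 0,"dy": 0,"dz": 0,"wx": 8.3,"wy": 0,"wz": 0,"hand": 5},
    {"dx": 0,"dy": 0,"dz": 0,"wx": 9.1,"wy": 0,"wz": 0,"hand": 5},
    {"dx": 0,"dy": 0,"dz": 0,"wx": 9.9,"wy": 0,"wz": 0,"hand": 5},
    {"dx": 0,"dy": 0,"dz": 0,"wx": 10.7,"wy": 0,"wz": 0,"hand": 5},
    {"dx": 0,"dy": 0,"dz": 0,"wx": 11.4,"wy": 0,"wz": 0,"hand": 5},
    {"dx": 0,"dy": 0,"dz": 0,"wx": 11.8,"wy": 0,"wz": 0,"hand": 5},
    {"dx": 0,"dy": 0,"dz": 0,"wx": 12,"wy": 0,"wz": 0,"hand": 5},
    {"dx": 0,"dy": 0,"dz": 0,"wx": 12,"wy": 0,"wz": 0,"hand": 5},
  ],
)

```text
clock: 22.85
eef_pos: [0.4652, -0.0175, 0.194]
tool_rot: [0.163, 0.987, 0.001, -0.001]
ft_force: [-0.2, 0.0, -2.6]
grip_width: 0.0132
grasp_force: 59.0
```

```bash
python3 - <<'E'
from h import *
mv([.4452,.3287,.21],2.07)
for n in("scene","side"):
  bot.camera(n)
  for t in("ball0","feed0"):
   for d in bot.look_for(n,t):
    if d["score"]>.3: print(n,t,round(d["score"],2),np.round(d["extent"]),ray(cam(n),d["extent"][:2],.018)[0].round(3))
E
```

```text
d [ 2.61  6.43 -0.31] w [ 0.02 -0.01 -9.48]
scene feed0 0.65 [313. 186.  10.   7.] [ 0.394 -0.065  0.018]
scene feed0 0.63 [305. 188.  14.  10.] [ 0.421 -0.08   0.018]
side ball0 0.56 [338. 216.   4.  11.] [ 0.459 -0.07   0.018]
side feed0 0.47 [334. 194.   7.   8.] [ 0.48  -0.173  0.018]
side feed0 0.46 [348. 198.  16.   7.] [ 0.438 -0.16   0.018]
side feed0 0.42 [323. 191.  14.   7.] [ 0.515 -0.18   0.018]
```

>>> drive_tool(
  rows=[
    {"dx": 0.08,"dy": 0.19,"dz": -0.1,"wx": 0,"wy": 0,"wz": -0.3,"hand": 5},
    {"dx": 0.23,"dy": 0.58,"dz": -0.2,"wx": 0,"wy": 0,"wz": -0.9,"hand": 5},
    {"dx": 0.42,"dy": 1.03,"dz": -0.3,"wx": 0,"wy": 0,"wz": -1.5,"hand": 5},
    {"dx": 0.6,"dy": 1.48,"dz": -0.3,"wx": 0,"wy": 0,"wz": -2.2,"hand": 5},
    {"dx": 0.78,"dy": 1.93,"dz": -0.3,"wx": 0,"wy": 0,"wz": -2.9,"hand": 5},
    {"dx": 0.97,"dy": 2.38,"dz": -0.3,"wx": 0,"wy": 0,"wz": -3.5,"hand": 5},
    {"dx": 1.15,"dy": 2.83,"dz": -0.3,"wx": 0,"wy": 0,"wz": -4.2,"hand": 5},
    {"dx": 1.33,"dy": 3.28,"dz": -0.3,"wx": 0,"wy": 0,"wz": -4.8,"hand": 5},
    {"dx": 1.51,"dy": 3.73,"dz": -0.3,"wx": 0,"wy": 0,"wz": -5.5,"hand": 5},
    {"dx": 1.7,"dy": 4.18,"dz": -0.3,"wx": 0,"wy": 0,"wz": -6.2,"hand": 5},
    {"dx": 1.88,"dy": 4.63,"dz": -0.3,"wx": 0,"wy": 0,"wz": -6.8,"hand": 5},
    {"dx": 2.06,"dy": 5.08,"dz": -0.3,"wx": 0,"wy": 0,"wz": -7.5,"hand": 5},
    {"dx": 2.24,"dy": 5.53,"dz": -0.3,"wx": 0,"wy": 0,"wz": -8.2,"hand": 5},
    {"dx": 2.4,"dy": 5.91,"dz": -0.3,"wx": 0,"wy": 0,"wz": -8.7,"hand": 5},
    {"dx": 2.51,"dy": 6.17,"dz": -0.3,"wx": 0,"wy": 0,"wz": -9.1,"hand": 5},
    {"dx": 2.58,"dy": 6.36,"dz": -0.3,"wx": 0,"wy": 0,"wz": -9.4,"hand": 5},
    {"dx": 2.61,"dy": 6.43,"dz": -0.3,"wx": 0,"wy": 0,"wz": -9.5,"hand": 5},
    {"dx": 2.61,"dy": 6.43,"dz": -0.3,"wx": 0,"wy": 0,"wz": -9.5,"hand": 5},
    {"dx": 2.61,"dy": 6.43,"dz": -0.3,"wx": 0,"wy": 0,"wz": -9.5,"hand": 5},
  ],
)

```text
clock: 25.05
eef_pos: [0.4459, 0.3274, 0.2093]
tool_rot: [-0.247, 0.969, -0.0, -0.0]
ft_force: [0.5, 0.1, -2.7]
grip_width: 0.0128
grasp_force: 59.0
```

```bash
python3 - <<'E'
from h import *
mv([.4452,.3287,.0702],2.07)
E
```

```text
d [-0.    0.03  2.78] w [-0.   -0.01  0.  ]
```

>>> drive_tool(
  rows=[
    {"dx": 0,"dy": 0,"dz": 0.4,"wx": 0,"wy": 0,"wz": 0,"hand": 5},
    {"dx": 0,"dy": 0,"dz": 0.9,"wx": 0,"wy": 0,"wz": 0,"hand": 5},
    {"dx": 0,"dy": 0,"dz": 1.4,"wx": 0,"wy": 0,"wz": 0,"hand": 5},
    {"dx": 0,"dy": 0,"dz": 1.9,"wx": 0,"wy": 0,"wz": 0,"hand": 5},
    {"dx": 0,"dy": 0,"dz": 2.3,"wx": 0,"wy": 0,"wz": 0,"hand": 5},
    {"dx": 0,"dy": 0,"dz": 2.55,"wx": 0,"wy": 0,"wz": 0,"hand": 5},
    {"dx": 0,"dy": 0,"dz": 2.7,"wx": 0,"wy": 0,"wz": 0,"hand": 5},
    {"dx": 0,"dy": 0,"dz": 2.76,"wx": 0,"wy": 0,"wz": 0,"hand": 5},
    {"dx": 0,"dy": 0,"dz": 2.76,"wx": 0,"wy": 0,"wz": 0,"hand": 5},
  ],
)

```text
clock: 25.95
eef_pos: [0.4462, 0.3282, 0.0717]
tool_rot: [-0.247, 0.969, 0.0, 0.0]
ft_force: [0.5, -0.4, -3.8]
grip_width: 0.0129
grasp_force: 59.0
```

>>> drive_tool(
  rows=[
    {"dx": 0,"dy": 0,"dz": 0.03,"wx": 0,"wy": 0,"wz": 0,"hand": 5},
    {"dx": 0,"dy": 0,"dz": 0.05,"wx": 0,"wy": 0,"wz": 0,"hand": 5},
    {"dx": 0,"dy": 0,"dz": 0.05,"wx": 0,"wy": 0,"wz": 0,"hand": 5},
    {"dx": 0,"dy": 0,"dz": 0.05,"wx": 0,"wy": 0,"wz": 0,"hand": 16},
    {"dx": 0,"dy": 0,"dz": 0.05,"wx": 0,"wy": 0,"wz": 0,"hand": 22},
    {"dx": 0,"dy": 0,"dz": 0.05,"wx": 0,"wy": 0,"wz": 0,"hand": 35},
    {"dx": 0,"dy": 0,"dz": 0.05,"wx": 0,"wy": 0,"wz": 0,"hand": 50},
    {"dx": 0,"dy": 0,"dz": 0.05,"wx": 0,"wy": 0,"wz": 0,"hand": 50},
    {"dx": 0,"dy": 0,"dz": -0.8,"wx": 0,"wy": 0,"wz": 0,"hand": 50},
    {"dx": 0,"dy": 0,"dz": -1.7,"wx": 0,"wy": 0,"wz": 0,"hand": 50},
    {"dx": 0,"dy": 0,"dz": -2.6,"wx": 0,"wy": 0,"wz": 0,"hand": 50},
    {"dx": 0,"dy": 0,"dz": -3.5,"wx": 0,"wy": 0,"wz": 0,"hand": 50},
    {"dx": 0,"dy": 0,"dz": -3.6,"wx": 0,"wy": 0,"wz": 0,"hand": 50},
    {"dx": 0,"dy": 0,"dz": -3.6,"wx": 0,"wy": 0,"wz": 0,"hand": 50},
  ],
)

```text
clock: 27.35
eef_pos: [0.4467, 0.3288, 0.2533]
tool_rot: [-0.247, 0.969, 0.001, 0.002]
ft_force: [-0.1, -0.5, -1.4]
grip_width: 0.05
grasp_force: 0.0
```

```bash
python3 - <<'E'
from h import *
C=cam("wrist"); save("wrist","w5.png")
for d in bot.outline_of("wrist","dish")[:1]: print(fit([(C,d["region"])],"dish",yaws=(.5,),x0=[.444,.33]))
# stick: hover above
for n in("scene","side"):
  bot.camera(n)
  for t in("ball0",):
   for d in bot.look_for(n,t):
    if d["score"]>.3: print(n,t,round(d["score"],2),np.round(d["extent"]),ray(cam(n),d["extent"][:2],.018)[0].round(3))
mv([.43,-.2645,.26],1.02)
E
```

```text
[0.446  0.3279 0.5018 0.9271]
scene ball0 0.66 [399. 271.  64.  54.] [0.444 0.335 0.018]
d [  5.95 -10.25  -0.18] w [-0.03 -0.04 12.04]
```

View pics/w5.png

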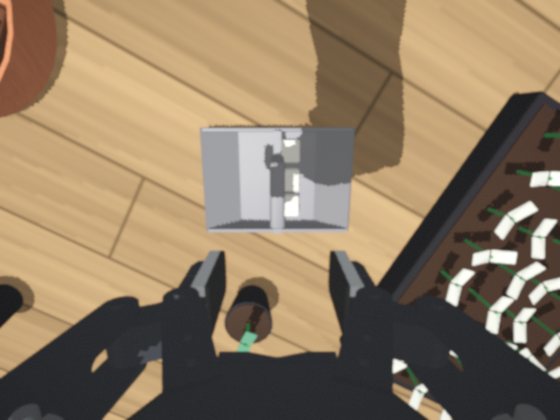

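```bash
python3 - <<'E'
from h import *
mv([.45,-.16,.30],0)
E
```

```text
d [ 4.6  -8.6  -0.99] w [-5.000e-02 -2.000e-02  2.373e+01]
```

>>> drive_tool(
  rows=[
    {"dx": 4.6,"dy": -8.6,"dz": -1,"wx": 0,"wy": 0,"wz": 23.7,"hand": 50},
    {"dx": 4.6,"dy": -8.6,"dz": -1,"wx": 0,"wy": 0,"wz": 23.7,"hand": 50},
    {"dx": 4.6,"dy": -8.6,"dz": -1,"wx": 0,"wy": 0,"wz": 23.7,"hand": 50},
    {"dx": 4.6,"dy": -8.6,"dz": -1,"wx": 0,"wy": 0,"wz": 23.7,"hand": 50},
    {"dx": 4.6,"dy": -8.6,"dz": -1,"wx": 0,"wy": 0,"wz": 23.7,"hand": 50},
    {"dx": 4.6,"dy": -8.6,"dz": -1,"wx": 0,"wy": 0,"wz": 23.7,"hand": 50},
    {"dx": 4.6,"dy": -8.6,"dz": -1,"wx": 0,"wy": 0,"wz": 23.7,"hand": 50},
    {"dx": 4.6,"dy": -8.6,"dz": -1,"wx": 0,"wy": 0,"wz": 23.7,"hand": 50},
    {"dx": 4.6,"dy": -8.6,"dz": -1,"wx": 0,"wy": 0,"wz": 23.7,"hand": 50},
    {"dx": 4.6,"dy": -8.6,"dz": -1,"wx": 0,"wy": 0,"wz": 23.7,"hand": 50},
    {"dx": 4.6,"dy": -8.6,"dz": -1,"wx": 0,"wy": 0,"wz": 23.7,"hand": 50},
    {"dx": 4.6,"dy": -8.6,"dz": -1,"wx": 0,"wy": 0,"wz": 23.7,"hand": 50},
    {"dx": 4.6,"dy": -8.6,"dz": -1,"wx": 0,"wy": 0,"wz": 23.7,"hand": 50},
    {"dx": 4.6,"dy": -8.6,"dz": -1,"wx": 0,"wy": 0,"wz": 23.7,"hand": 50},
    {"dx": 4.6,"dy": -8.6,"dz": -1,"wx": 0,"wy": 0,"wz": 23.7,"hand": 50},
    {"dx": 4.6,"dy": -8.6,"dz": -1,"wx": 0,"wy": 0,"wz": 23.7,"hand": 50},
    {"dx": 4.6,"dy": -8.6,"dz": -1,"wx": 0,"wy": 0,"wz": 23.7,"hand": 50},
    {"dx": 4.6,"dy": -8.6,"dz": -1,"wx": 0,"wy": 0,"wz": 23.7,"hand": 50},
    {"dx": 4.6,"dy": -8.6,"dz": -1,"wx": 0,"wy": 0,"wz": 23.7,"hand": 50},
  ],
)

```text
clock: 29.55
eef_pos: [0.4503, -0.1594, 0.3013]
tool_rot: [0.706, 0.708, -0.0, 0.0]
ft_force: [-0.3, -0.3, 0.6]
grip_width: 0.0502
grasp_force: 0.0
```

```bash
python3 - <<'E'
from h import *
C=cam("wrist"); save("wrist","w6.png")
for t,m,z in (("chunk0","chunk",.006),("pan","pan",0),("stick","stick",.008),("mat","mat",0)):
  for d in bot.outline_of("wrist",t):
    if d["score"]>.4: print(t,round(d["score"],2), np.round(d["extent"]), fit([(C,d["region"])],m,z,yaws=(0,1,2) if m=="chunk" else (0,)))
for d in bot.look_for("wrist","ball0"): print(round(d["score"],2),np.round(d["extent"]),ray(C,d["extent"][:2],.018)[0].round(3))
E
```

```text
chunk0 0.83 [282.  54.  53.  33.] [ 0.455  -0.0102  0.0028  0.915 ]
chunk0 0.57 [283. 135.  50.  27.] [ 0.4573 -0.1064 -0.0586  0.9405]
pan 0.88 [286.  94. 197. 188.] [ 0.4594 -0.0572  0.2823  0.8743]
mat 0.67 [268. 250.  60.  63.] [ 0.4378 -0.2714  0.4064  0.6939]
0.79 [267. 113.  16.  24.] [ 0.438 -0.08   0.018]
0.65 [236. 142.  19.  21.] [ 0.398 -0.116  0.018]
0.55 [290. 114.  19.  20.] [ 0.468 -0.081  0.018]
```

View pics/w6.png

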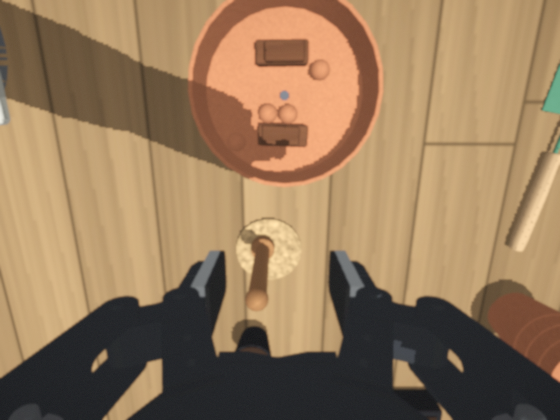

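```bash
python3 - <<'E'
from h import *
C=cam("wrist")
print(ray(C,[258,299],.151),ray(C,[263,245],.020),ray(C,[268,248],.008), proj(C,[.43,-.2645,.151]))
mv([.430,-.2645,.22],0)
E
```

```text
[[ 0.43205348 -0.26424831  0.151     ]] [[ 0.43158835 -0.25860613  0.02      ]] [[ 0.43828933 -0.26818266  0.008     ]] [[255.98777759 299.21408672]]
d [-2.1  -0.41  1.63] w [ 0.   -0.    0.03]
```

>>> drive_tool(
  rows=[
    {"dx": -1,"dy": -0.39,"dz": 0.5,"wx": 0,"wy": 0,"wz": 0,"hand": 50},
    {"dx": -2.08,"dy": -0.39,"dz": 1,"wx": 0,"wy": 0,"wz": 0,"hand": 50},
    {"dx": -2.08,"dy": -0.39,"dz": 1.5,"wx": 0,"wy": 0,"wz": 0,"hand": 50},
    {"dx": -2.08,"dy": -0.39,"dz": 1.5,"wx": 0,"wy": 0,"wz": 0,"hand": 50},
    {"dx": -2.08,"dy": -0.39,"dz": 2,"wx": 0,"wy": 0,"wz": 0,"hand": 50},
    {"dx": -2.08,"dy": -0.39,"dz": 2.5,"wx": 0,"wy": 0,"wz": 0,"hand": 50},
    {"dx": -2.08,"dy": -0.39,"dz": 3,"wx": 0,"wy": 0,"wz": 0,"hand": 50},
    {"dx": -2.08,"dy": -0.39,"dz": 3.5,"wx": 0,"wy": 0,"wz": 0,"hand": 50},
    {"dx": -2.08,"dy": -0.39,"dz": 3.73,"wx": 0,"wy": 0,"wz": 0,"hand": 50},
    {"dx": -2.08,"dy": -0.39,"dz": 3.73,"wx": 0,"wy": 0,"wz": 0,"hand": 45},
    {"dx": -2.08,"dy": -0.39,"dz": 3.73,"wx": 0,"wy": 0,"wz": 0,"hand": 38},
    {"dx": -2.08,"dy": -0.39,"dz": 3.73,"wx": 0,"wy": 0,"wz": 0,"hand": 32},
    {"dx": -2.08,"dy": -0.39,"dz": 3.73,"wx": 0,"wy": 0,"wz": 0,"hand": 27},
    {"dx": -2.08,"dy": -0.39,"dz": 3.73,"wx": 0,"wy": 0,"wz": 0,"hand": 23},
    {"dx": -2.08,"dy": -0.39,"dz": 3.73,"wx": 0,"wy": 0,"wz": 0,"hand": 20},
    {"dx": -2.08,"dy": -0.39,"dz": 3.73,"wx": 0,"wy": 0,"wz": 0,"hand": 10},
    {"dx": -2.08,"dy": -0.39,"dz": 3.73,"wx": 0,"wy": 0,"wz": 0,"hand": 10},
    {"dx": -2.08,"dy": -0.39,"dz": 3.73,"wx": 0,"wy": 0,"wz": 0,"hand": 10},
    {"dx": -2.08,"dy": -0.39,"dz": 3.73,"wx": 0,"wy": 0,"wz": 0,"hand": 10},
  ],
)

```text
clock: 31.75
eef_pos: [0.4305, -0.2638, 0.1156]
tool_rot: [0.706, 0.708, -0.001, 0.0]
ft_force: [-2.8, 0.3, 5.6]
grip_width: 0.0188
grasp_force: 58.3
```

```bash
python3 - <<'E'
from h import *
o=bot.get_obs(); print(o["eef_pos"],o["tool_rot"],o["ft_force"],o["grip_width"])
print(bot.camera("side").shape)
for d in bot.outline_of("side","stick")[:1]: print(d["score"],d["extent"])
save("side","d2.png",(280,90,460,260),4)
E
```

```text
[ 0.43049748 -0.26381668  0.11556139] [ 7.06253587e-01  7.07958728e-01 -5.56845633e-04  3.06326719e-05] [-2.77037809  0.28323071  5.55093784] 0.0188045550627194
(420, 560, 3)
0.61 [358.2, 162.0, 15.5, 48.2]
```

View pics/d2.png

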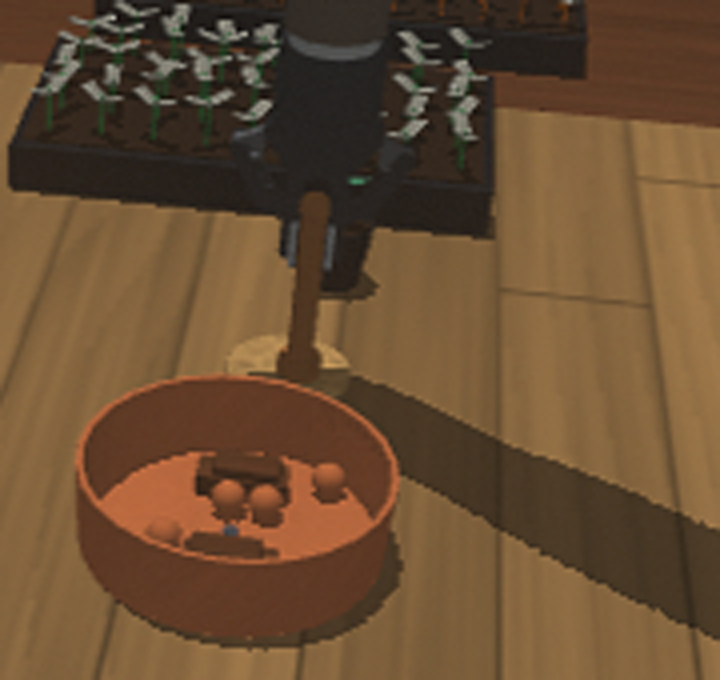

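>>> drive_tool(
  rows=[
    {"dx": 0,"dy": 0,"dz": -0.4,"wx": 0,"wy": 0,"wz": 0,"hand": 10},
    {"dx": 0,"dy": 0,"dz": -1,"wx": 0,"wy": 0,"wz": 0,"hand": 10},
    {"dx": 0,"dy": 0,"dz": -1.7,"wx": 0,"wy": 0,"wz": 0,"hand": 10},
    {"dx": 0,"dy": 0,"dz": -1.8,"wx": 0,"wy": 0,"wz": 0,"hand": 10},
    {"dx": 0.4,"dy": 0.16,"dz": -1.8,"wx": 0,"wy": 0,"wz": 0,"hand": 10},
    {"dx": 1,"dy": 0.4,"dz": -1.8,"wx": 0,"wy": 0,"wz": 0,"hand": 10},
    {"dx": 1.7,"dy": 0.7,"dz": -1.8,"wx": 0,"wy": 0,"wz": 0,"hand": 10},
    {"dx": 2.4,"dy": 1,"dz": -1.8,"wx": 0,"wy": 0,"wz": 0,"hand": 10},
    {"dx": 3,"dy": 1.25,"dz": -1.8,"wx": 0,"wy": 0,"wz": 0,"hand": 10},
    {"dx": 3.5,"dy": 1.45,"dz": -1.8,"wx": 0,"wy": 0,"wz": 0,"hand": 10},
    {"dx": 3.87,"dy": 1.59,"dz": -1.8,"wx": 0,"wy": 0,"wz": 0,"hand": 10},
    {"dx": 3.87,"dy": 1.59,"dz": -1.8,"wx": 0,"wy": 0,"wz": 0,"hand": 10},
    {"dx": 3.87,"dy": 1.59,"dz": -1.8,"wx": 0,"wy": 0,"wz": 0,"hand": 10},
  ],
)

```text
clock: 33.2
eef_pos: [0.5095, -0.0696, 0.2038]
tool_rot: [0.706, 0.708, -0.001, -0.001]
ft_force: [-0.5, -0.2, -0.3]
grip_width: 0.0186
grasp_force: 58.8
```

```bash
python3 - <<'E'
from h import *
o=bot.get_obs(); print(o["eef_pos"],o["tool_rot"])
C=cam("wrist"); save("wrist","w7.png")
for t in("ball0","chunk0"):
 for d in bot.look_for("wrist",t): print(t,round(d["score"],2),np.round(d["extent"]),ray(C,d["extent"][:2],.018)[0].round(3))
mv([.51,-.07,.1185],0)
E
```

```text
[ 0.50948342 -0.06961418  0.20382968] [ 7.05750117e-01  7.08460182e-01 -7.63864867e-04 -5.99412148e-04]
ball0 0.97 [270. 152.  27.  24.] [ 0.503 -0.03   0.018]
ball0 0.86 [234. 201.  23.  22.] [ 0.465 -0.081  0.018]
ball0 0.67 [209. 200.  17.  20.] [ 0.439 -0.08   0.018]
ball0 0.62 [170. 233.  20.  25.] [ 0.395 -0.117  0.018]
chunk0 0.71 [223. 130.  69.  31.] [ 0.457 -0.009  0.018]
chunk0 0.57 [228. 224.  62.  34.] [ 0.458 -0.106  0.018]
d [0.01 0.01 1.72] w [-0.01  0.    0.02]
```

View pics/w7.png

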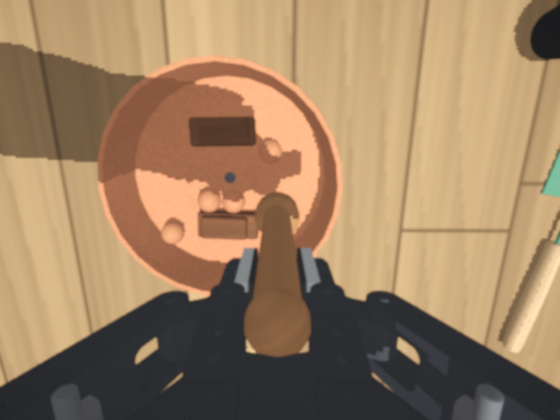

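>>> drive_tool(
  rows=[
    {"dx": 0,"dy": 0,"dz": 0.6,"wx": 0,"wy": 0,"wz": 0,"hand": 10},
    {"dx": 0,"dy": 0,"dz": 1.1,"wx": 0,"wy": 0,"wz": 0,"hand": 10},
    {"dx": 0,"dy": 0,"dz": 1.5,"wx": 0,"wy": 0,"wz": 0,"hand": 10},
    {"dx": 0,"dy": 0,"dz": 1.7,"wx": 0,"wy": 0,"wz": 0,"hand": 10},
    {"dx": 0,"dy": 0,"dz": 1.7,"wx": 0,"wy": 0,"wz": 0,"hand": 10},
    {"dx": 0,"dy": -0.2,"dz": 1.7,"wx": 0,"wy": 0,"wz": 0,"hand": 10},
    {"dx": 0,"dy": -0.45,"dz": 1.7,"wx": 0,"wy": 0,"wz": 0,"hand": 10},
    {"dx": 0,"dy": -0.7,"dz": 1.7,"wx": 0,"wy": 0,"wz": 0,"hand": 10},
    {"dx": 0.05,"dy": -0.95,"dz": 1.7,"wx": 0,"wy": 0,"wz": 0,"hand": 10},
    {"dx": 0.1,"dy": -1.2,"dz": 1.7,"wx": 0,"wy": 0,"wz": 0,"hand": 10},
    {"dx": 0.15,"dy": -1.45,"dz": 1.7,"wx": 0,"wy": 0,"wz": 0,"hand": 10},
    {"dx": 0.2,"dy": -1.65,"dz": 1.7,"wx": 0,"wy": 0,"wz": 0,"hand": 10},
    {"dx": 0.25,"dy": -1.8,"dz": 1.7,"wx": 0,"wy": 0,"wz": 0,"hand": 10},
    {"dx": 0.25,"dy": -1.85,"dz": 1.7,"wx": 0,"wy": 0,"wz": 0,"hand": 10},
  ],
)

```text
clock: 34.75
eef_pos: [0.4169, -0.0574, 0.1204]
tool_rot: [0.706, 0.708, 0.0, 0.0]
ft_force: [-0.1, -0.1, -1.9]
grip_width: 0.019
grasp_force: 58.8
```

```bash
python3 - <<'E'
from h import *
o=bot.get_obs(); print(o["eef_pos"],o["tool_rot"],o["ft_force"])
C=cam("wrist"); save("wrist","w8.png")
for t in("ball0","chunk0"):
 for d in bot.look_for("wrist",t): print(t,round(d["score"],2),np.round(d["extent"]),ray(C,d["extent"][:2],.018)[0].round(3))
E
```

```text
[ 0.41688521 -0.05741084  0.12037803] [7.06035840e-01 7.08176004e-01 2.34478491e-04 2.90298556e-04] [-0.13309481 -0.10462587 -1.85286947]
ball0 0.76 [392. 177.  38.  33.] [ 0.505 -0.028  0.018]
ball0 0.69 [244. 248.  26.  24.] [ 0.391 -0.086  0.018]
chunk0 0.88 [330. 150.  92.  41.] [ 0.457 -0.008  0.018]
chunk0 0.59 [343. 274.  40.  45.] [ 0.473 -0.11   0.018]
```

View pics/w8.png

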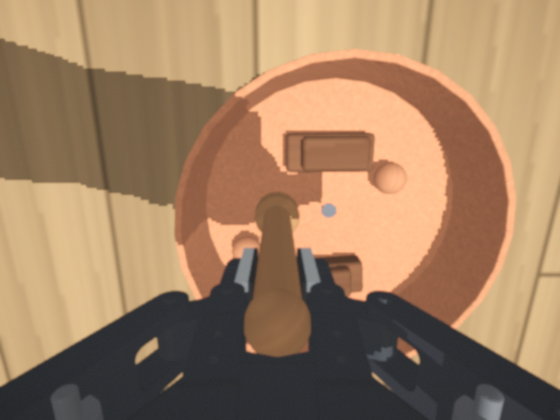

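>>> drive_tool(
  rows=[
    {"dx": 0.1,"dy": 0.15,"dz": 0,"wx": 0,"wy": 0,"wz": 0,"hand": 10},
    {"dx": 0.2,"dy": 0.4,"dz": 0,"wx": 0,"wy": 0,"wz": 0,"hand": 10},
    {"dx": 0.25,"dy": 0.65,"dz": 0,"wx": 0,"wy": 0,"wz": 0,"hand": 10},
    {"dx": 0.25,"dy": 0.9,"dz": 0,"wx": 0,"wy": 0,"wz": 0,"hand": 10},
    {"dx": 0.25,"dy": 1.15,"dz": 0,"wx": 0,"wy": 0,"wz": 0,"hand": 10},
    {"dx": 0.25,"dy": 1.4,"dz": 0,"wx": 0,"wy": 0,"wz": 0,"hand": 10},
    {"dx": 0.2,"dy": 1.6,"dz": 0,"wx": 0,"wy": 0,"wz": 0,"hand": 10},
    {"dx": 0.1,"dy": 1.75,"dz": 0,"wx": 0,"wy": 0,"wz": 0,"hand": 10},
    {"dx": -0.1,"dy": 1.75,"dz": 0,"wx": 0,"wy": 0,"wz": 0,"hand": 10},
    {"dx": -0.2,"dy": 1.6,"dz": 0,"wx": 0,"wy": 0,"wz": 0,"hand": 10},
    {"dx": -0.25,"dy": 1.4,"dz": 0,"wx": 0,"wy": 0,"wz": 0,"hand": 10},
    {"dx": -0.25,"dy": 1.15,"dz": 0,"wx": 0,"wy": 0,"wz": 0,"hand": 10},
    {"dx": -0.25,"dy": 0.9,"dz": 0,"wx": 0,"wy": 0,"wz": 0,"hand": 10},
    {"dx": -0.25,"dy": 0.65,"dz": 0,"wx": 0,"wy": 0,"wz": 0,"hand": 10},
    {"dx": -0.25,"dy": 0.4,"dz": 0,"wx": 0,"wy": 0,"wz": 0,"hand": 10},
    {"dx": -0.15,"dy": 0.15,"dz": 0,"wx": 0,"wy": 0,"wz": 0,"hand": 10},
    {"dx": 0,"dy": 0,"dz": 0,"wx": 0,"wy": 0,"wz": 0,"hand": 10},
  ],
)

```text
clock: 36.6
eef_pos: [0.415, -0.0576, 0.1198]
tool_rot: [0.707, 0.708, -0.0, -0.001]
ft_force: [0.2, -0.5, -1.5]
grip_width: 0.019
grasp_force: 58.8
```

>>> drive_tool(
  rows=[
    {"dx": 0.1,"dy": 0.15,"dz": 0,"wx": 0,"wy": 0,"wz": 0,"hand": 10},
    {"dx": 0.2,"dy": 0.4,"dz": 0,"wx": 0,"wy": 0,"wz": 0,"hand": 10},
    {"dx": 0.25,"dy": 0.65,"dz": 0,"wx": 0,"wy": 0,"wz": 0,"hand": 10},
    {"dx": 0.25,"dy": 0.9,"dz": 0,"wx": 0,"wy": 0,"wz": 0,"hand": 10},
    {"dx": 0.25,"dy": 1.15,"dz": 0,"wx": 0,"wy": 0,"wz": 0,"hand": 10},
    {"dx": 0.25,"dy": 1.4,"dz": 0,"wx": 0,"wy": 0,"wz": 0,"hand": 10},
    {"dx": 0.2,"dy": 1.6,"dz": 0,"wx": 0,"wy": 0,"wz": 0,"hand": 10},
    {"dx": 0.1,"dy": 1.75,"dz": 0,"wx": 0,"wy": 0,"wz": 0,"hand": 10},
    {"dx": -0.1,"dy": 1.75,"dz": 0,"wx": 0,"wy": 0,"wz": 0,"hand": 10},
    {"dx": -0.2,"dy": 1.6,"dz": 0,"wx": 0,"wy": 0,"wz": 0,"hand": 10},
    {"dx": -0.25,"dy": 1.4,"dz": 0,"wx": 0,"wy": 0,"wz": 0,"hand": 10},
    {"dx": -0.25,"dy": 1.15,"dz": 0,"wx": 0,"wy": 0,"wz": 0,"hand": 10},
    {"dx": -0.25,"dy": 0.9,"dz": 0,"wx": 0,"wy": 0,"wz": 0,"hand": 10},
    {"dx": -0.25,"dy": 0.65,"dz": 0,"wx": 0,"wy": 0,"wz": 0,"hand": 10},
    {"dx": -0.25,"dy": 0.4,"dz": 0,"wx": 0,"wy": 0,"wz": 0,"hand": 10},
    {"dx": -0.15,"dy": 0.15,"dz": 0,"wx": 0,"wy": 0,"wz": 0,"hand": 10},
    {"dx": 0,"dy": 0,"dz": 0,"wx": 0,"wy": 0,"wz": 0,"hand": 10},
  ],
)

```text
clock: 38.3
eef_pos: [0.4149, -0.0576, 0.1198]
tool_rot: [0.707, 0.708, -0.0, -0.001]
ft_force: [0.5, -0.2, -1.3]
grip_width: 0.0191
grasp_force: 58.9
```

>>> drive_tool(
  rows=[
    {"dx": 0.1,"dy": 0.15,"dz": 0,"wx": 0,"wy": 0,"wz": 0,"hand": 10},
    {"dx": 0.2,"dy": 0.4,"dz": 0,"wx": 0,"wy": 0,"wz": 0,"hand": 10},
    {"dx": 0.25,"dy": 0.65,"dz": 0,"wx": 0,"wy": 0,"wz": 0,"hand": 10},
    {"dx": 0.25,"dy": 0.9,"dz": 0,"wx": 0,"wy": 0,"wz": 0,"hand": 10},
    {"dx": 0.25,"dy": 1.15,"dz": 0,"wx": 0,"wy": 0,"wz": 0,"hand": 10},
    {"dx": 0.25,"dy": 1.4,"dz": 0,"wx": 0,"wy": 0,"wz": 0,"hand": 10},
    {"dx": 0.2,"dy": 1.6,"dz": 0,"wx": 0,"wy": 0,"wz": 0,"hand": 10},
    {"dx": 0.1,"dy": 1.75,"dz": 0,"wx": 0,"wy": 0,"wz": 0,"hand": 10},
    {"dx": -0.1,"dy": 1.75,"dz": 0,"wx": 0,"wy": 0,"wz": 0,"hand": 10},
    {"dx": -0.2,"dy": 1.6,"dz": 0,"wx": 0,"wy": 0,"wz": 0,"hand": 10},
    {"dx": -0.25,"dy": 1.4,"dz": 0,"wx": 0,"wy": 0,"wz": 0,"hand": 10},
    {"dx": -0.25,"dy": 1.15,"dz": 0,"wx": 0,"wy": 0,"wz": 0,"hand": 10},
    {"dx": -0.25,"dy": 0.9,"dz": 0,"wx": 0,"wy": 0,"wz": 0,"hand": 10},
    {"dx": -0.25,"dy": 0.65,"dz": 0,"wx": 0,"wy": 0,"wz": 0,"hand": 10},
    {"dx": -0.25,"dy": 0.4,"dz": 0,"wx": 0,"wy": 0,"wz": 0,"hand": 10},
    {"dx": -0.15,"dy": 0.15,"dz": 0,"wx": 0,"wy": 0,"wz": 0,"hand": 10},
    {"dx": 0,"dy": 0,"dz": 0,"wx": 0,"wy": 0,"wz": 0,"hand": 10},
  ],
)

```text
clock: 40.0
eef_pos: [0.415, -0.0576, 0.1198]
tool_rot: [0.707, 0.708, -0.0, -0.001]
ft_force: [1.2, -0.2, -0.9]
grip_width: 0.0193
grasp_force: 58.9
```

```bash
python3 - <<'E'
from h import *
o=bot.get_obs(); print(o["eef_pos"],o["tool_rot"],o["ft_force"])
C=cam("wrist"); save("wrist","w9.png")
for n in("wrist","side"):
 bot.camera(n)
 for t in("ball0","chunk0","stick"):
  for d in bot.look_for(n,t): print(n,t,round(d["score"],2),np.round(d["extent"]),ray(cam(n),d["extent"][:2],.018)[0].round(3))
E
```

```text
[ 0.41495452 -0.05764805  0.11980608] [ 7.06654760e-01  7.07558216e-01 -3.94239383e-04 -5.14907389e-04] [ 1.17615604 -0.16880035 -0.93681204]
wrist ball0 0.81 [432. 166.  37.  34.] [ 0.534 -0.02   0.018]
wrist ball0 0.6 [235. 252.  20.  22.] [ 0.384 -0.09   0.018]
wrist ball0 0.53 [334. 151.  90.  42.] [ 0.46  -0.009  0.018]
wrist chunk0 0.79 [334. 154.  94.  47.] [ 0.46  -0.011  0.018]
wrist chunk0 0.56 [347. 277.  38.  42.] [ 0.477 -0.112  0.018]
wrist stick 0.92 [278. 274.  67. 162.] [ 0.42  -0.109  0.018]
side ball0 0.48 [364. 210.   7.   7.] [ 0.391 -0.113  0.018]
side chunk0 0.72 [340. 209.  23.   9.] [ 0.456 -0.104  0.018]
side chunk0 0.64 [339. 228.  27.  10.] [ 0.449 -0.017  0.018]
side stick 0.77 [354. 202.  17.  52.] [ 0.42  -0.146  0.018]
```

View pics/w9.png

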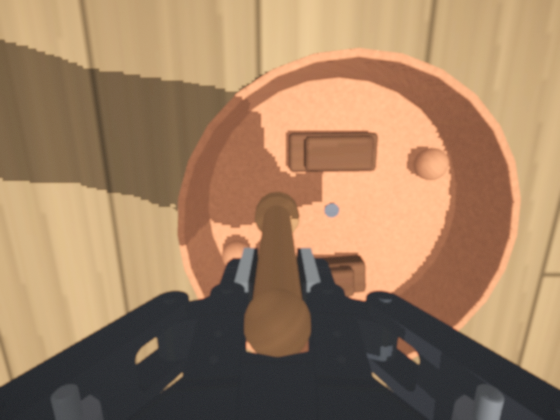

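>>> drive_tool(
  rows=[
    {"dx": 0,"dy": 0,"dz": -0.5,"wx": 0,"wy": 0,"wz": 0,"hand": 10},
    {"dx": 0,"dy": 0,"dz": -1.2,"wx": 0,"wy": 0,"wz": 0,"hand": 10},
    {"dx": 0,"dy": 0,"dz": -1.7,"wx": 0,"wy": 0,"wz": 0,"hand": 10},
    {"dx": 0,"dy": 0,"dz": -1.7,"wx": 0,"wy": 0,"wz": 0,"hand": 10},
    {"dx": -0.5,"dy": 0.05,"dz": -1.7,"wx": 0,"wy": 0,"wz": 0,"hand": 10},
    {"dx": -1.2,"dy": 0.15,"dz": -1.7,"wx": 0,"wy": 0,"wz": 0,"hand": 10},
    {"dx": -1.9,"dy": 0.2,"dz": -1.7,"wx": 0,"wy": 0,"wz": 0,"hand": 10},
    {"dx": -2.6,"dy": 0.3,"dz": -1.7,"wx": 0,"wy": 0,"wz": 0,"hand": 10},
    {"dx": -3.3,"dy": 0.35,"dz": -1.7,"wx": 0,"wy": 0,"wz": 0,"hand": 10},
    {"dx": -3.8,"dy": 0.4,"dz": -1.7,"wx": 0,"wy": 0,"wz": 0,"hand": 10},
    {"dx": -4.1,"dy": 0.42,"dz": -1.7,"wx": 0,"wy": 0,"wz": 0,"hand": 10},
    {"dx": -4.18,"dy": 0.42,"dz": -1.5,"wx": 0,"wy": 0,"wz": 0,"hand": 10},
    {"dx": -4.18,"dy": 0.42,"dz": -1.1,"wx": 0,"wy": 0,"wz": 0,"hand": 10},
    {"dx": -4.18,"dy": 0.42,"dz": -0.7,"wx": 0,"wy": 0,"wz": 0,"hand": 10},
    {"dx": -4.18,"dy": 0.42,"dz": -0.35,"wx": 0,"wy": 0,"wz": 0,"hand": 10},
    {"dx": -4.18,"dy": 0.42,"dz": -0.1,"wx": 0,"wy": 0,"wz": 0,"hand": 10},
    {"dx": -4.18,"dy": 0.42,"dz": 0,"wx": 0,"wy": 0,"wz": 0,"hand": 10},
    {"dx": -4.18,"dy": 0.42,"dz": 0.04,"wx": 0,"wy": 0,"wz": 0,"hand": 10},
    {"dx": -4.18,"dy": 0.42,"dz": 0.04,"wx": 0,"wy": 0,"wz": 0,"hand": 10},
  ],
)

```text
clock: 42.35
eef_pos: [0.4392, -0.266, 0.1177]
tool_rot: [0.706, 0.708, 0.0, -0.0]
ft_force: [0.5, 0.6, -1.0]
grip_width: 0.0191
grasp_force: 59.1
```

```bash
python3 - <<'E'
from h import *
o=bot.get_obs(); print(o["eef_pos"],o["tool_rot"],o["ft_force"])
save("side","d3.png",(280,90,460,260),4)
E
```

```text
[ 0.43915954 -0.26597274  0.11773088] [ 7.05846335e-01  7.08364969e-01  5.37821592e-05 -1.35349347e-04] [ 0.52083594  0.64838762 -1.01582561]
```

View pics/d3.png

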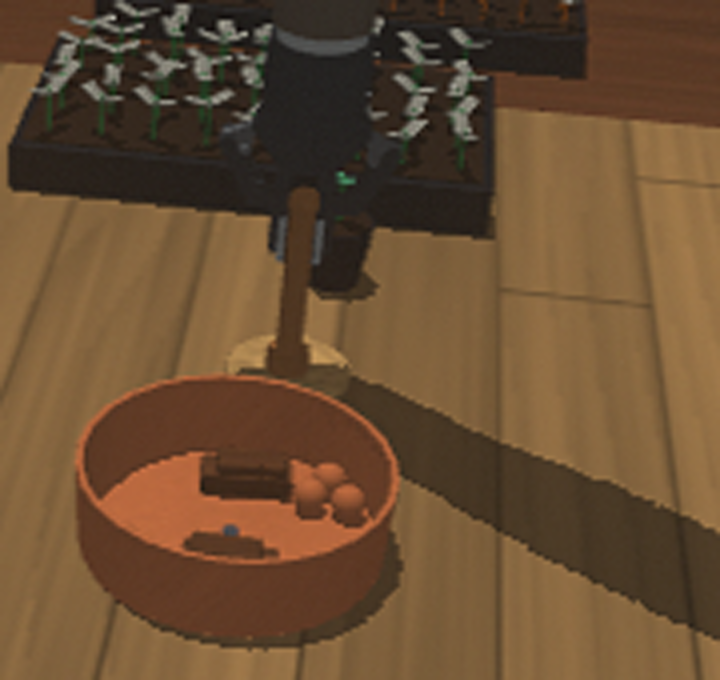

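>>> drive_tool(
  rows=[
    {"dx": 0,"dy": 0,"dz": 0.02,"wx": 0,"wy": 0,"wz": 0,"hand": 10},
    {"dx": 0,"dy": 0,"dz": 0.04,"wx": 0,"wy": 0,"wz": 0,"hand": 10},
    {"dx": 0,"dy": 0,"dz": 0.05,"wx": 0,"wy": 0,"wz": 0,"hand": 10},
    {"dx": 0,"dy": 0,"dz": 0.05,"wx": 0,"wy": 0,"wz": 0,"hand": 10},
  ],
)

```text
clock: 42.8
eef_pos: [0.4392, -0.2667, 0.1156]
tool_rot: [0.706, 0.708, 0.0, 0.0]
ft_force: [-0.7, 0.3, -1.1]
grip_width: 0.0189
grasp_force: 59.5
```

>>> drive_tool(
  rows=[
    {"dx": 0,"dy": 0,"dz": 0.02,"wx": 0,"wy": 0,"wz": 0,"hand": 10},
    {"dx": 0,"dy": 0,"dz": 0.03,"wx": 0,"wy": 0,"wz": 0,"hand": 10},
    {"dx": 0,"dy": 0,"dz": 0.03,"wx": 0,"wy": 0,"wz": 0,"hand": 10},
  ],
)

```text
clock: 43.1
eef_pos: [0.4394, -0.2668, 0.1155]
tool_rot: [0.706, 0.708, 0.0, 0.001]
ft_force: [-2.8, 1.2, 8.7]
grip_width: 0.0188
grasp_force: 60.3
```

Contact with the mat; release and retreat.

>>> drive_tool(
  rows=[
    {"dx": 0,"dy": 0,"dz": -0.01,"wx": 0,"wy": 0,"wz": 0,"hand": 10},
    {"dx": 0,"dy": 0,"dz": -0.01,"wx": 0,"wy": 0,"wz": 0,"hand": 20},
    {"dx": 0,"dy": 0,"dz": -0.01,"wx": 0,"wy": 0,"wz": 0,"hand": 24},
    {"dx": 0,"dy": 0,"dz": -0.01,"wx": 0,"wy": 0,"wz": 0,"hand": 35},
    {"dx": 0,"dy": 0,"dz": -0.01,"wx": 0,"wy": 0,"wz": 0,"hand": 50},
    {"dx": 0,"dy": 0,"dz": -0.01,"wx": 0,"wy": 0,"wz": 0,"hand": 60},
    {"dx": 0,"dy": 0,"dz": -0.01,"wx": 0,"wy": 0,"wz": 0,"hand": 60},
    {"dx": 0,"dy": 0,"dz": -0.5,"wx": 0,"wy": 0,"wz": 0,"hand": 60},
    {"dx": 0,"dy": 0,"dz": -1.2,"wx": 0,"wy": 0,"wz": 0,"hand": 60},
    {"dx": 0,"dy": 0,"dz": -2,"wx": 0,"wy": 0,"wz": 0,"hand": 60},
    {"dx": 0,"dy": 0,"dz": -3,"wx": 0,"wy": 0,"wz": 0,"hand": 60},
    {"dx": 1,"dy": 0,"dz": -3.7,"wx": 0,"wy": 0,"wz": 0,"hand": 60},
    {"dx": 2,"dy": 0,"dz": -3.7,"wx": 0,"wy": 0,"wz": 0,"hand": 60},
    {"dx": 2,"dy": 0,"dz": -3.7,"wx": 0,"wy": 0,"wz": 0,"hand": 60},
    {"dx": 2,"dy": 0,"dz": -3.7,"wx": 0,"wy": 0,"wz": 0,"hand": 60},
  ],
)

```text
clock: 44.6
eef_pos: [0.4389, -0.1653, 0.2992]
tool_rot: [0.705, 0.709, 0.0, 0.001]
ft_force: [0.0, -1.1, -0.3]
grip_width: 0.0602
grasp_force: 0.0
```

```bash
python3 - <<'E'
from h import *
C=cam("wrist"); save("wrist","w10.png")
D=cam("side"); bot.camera("side")
for d in bot.outline_of("side","stick")[:1]: print(fit([(D,d["region"])],"stick",.008,yaws=(0,)))
for d in bot.look_for("wrist","ball0"): print(round(d["score"],2),np.round(d["extent"]),ray(C,d["extent"][:2],.018)[0].round(3))
E
```

```text
[ 0.408  -0.2503  0.4768  0.2307]
0.85 [244. 137.  20.  21.] [ 0.397 -0.116  0.018]
0.78 [353.  53.  23.  20.] [ 0.53  -0.017  0.018]
0.76 [233. 118.  18.  20.] [ 0.384 -0.092  0.018]
```

View pics/w10.png

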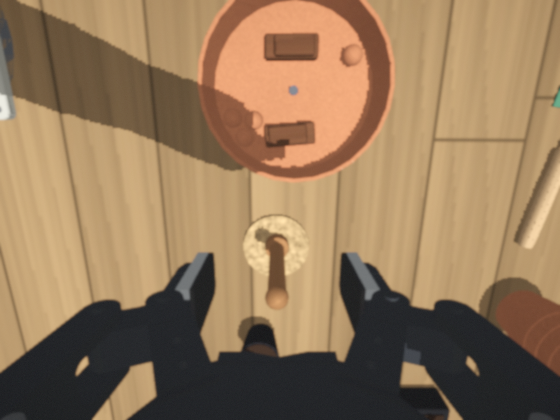

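```bash
python3 -c "
from workcell import bot
print(bot.job_done())"
```

```text
the job is handed in; nothing more can be done
None
```

I completed every step and handed the job in at about 45 s of robot time. My last pictures showed both bark chunks and all four clay balls in the pan, the three feed blocks in the dish back where it stood, and the stick upright near the mat's centre. The hand-in gave no verdict, so I can't confirm it passed.

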